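Swap the battery packs in the kitchen charging dock

ROBOT

A 7-joint arm with a two-finger parallel gripper is mounted at the origin on the work surface. World frame = base frame: x ahead of the robot, y to its left, z up, the work surface at z = 0. Lengths are in m, angles in rad, forces in N, time in s.
With the tool pointing down it reaches from about 0.4 to 0.925 m from the base axis. Payload 5.6 kg.
Tool frame: the origin (TCP) lies midway between the tips of the shut fingers; the grasp point (between the pads) lies 19 mm behind it; z points along the fingers, x is the direction in which the jaws open and shut, and the axes are right-handed (so a half turn about z gives the same grasp; the last joint's range is limited). The gripper opens to 85 mm and grips with 20 to 120 N. Pads are 22 mm wide; open, the fingers measure 114 mm over their backs; the gripper's body (76 mm by 85 mm) begins 54 mm behind the grasp point. The pads swing forward as they close: fully open they stand 13 mm farther back than shut.
Start: joints at [-1.262, 0.468, -0.012, 1.603, 0.006, 1.071, -0.056], TCP at [0.224, 0.61, 0.231] pointing down, gripper open.
Joint ranges: [-2.53, 2.53], [-0.31, 2.02], [-1.57, 1.55], [0.28, 2.44], [-1.29, 4.43], [0.15, 1.84], [-2.92, 2.92]. Speed limits (rad/s): [2.57, 2.57, 3.14, 3.14, 3.14, 3.14, 3.14].

INTERFACE

Orientations are given as a 3x3 rotation matrix whose columns are the frame's x, y, z axes.
In Python, from workcell import manip, optics gives the robot as it stands. The module is installed in compiled form; this text tells all that it offers.
- The arm moves only by the tool send_rows, never from a script. Its argument "rows" is a list of rows, each an object of numbers: "dx", "dy", "dz": the shift along the tool's x, y, z in mm; "rx", "ry", "rz": the turn, a rotation vector about the tool's x, y, z in units of 5 degrees (1.0 is 5 degrees). A call has 1 to 10 rows; each row is the pose to reach, as a shift and turn from the pose commanded when the call began, along the tool's axes at that moment; what a row does not reach only later rows make up. A row lasts 1/10 s, in which the tool goes at most 50 mm and 8.59 degrees, less where a joint would pass 70% of its speed; a pose out of reach is approached as far as the arm can. A call with a gripper value outside its range is refused whole. "claw" is the finger opening in mm, from 0 to 85.4, set as the call begins (left out, the last holds). The fingers move at their own pace and stop on an object; "force" is the grip in N (left out, the last holds). Time passes only in rows, so rows that repeat a pose let the fingers close. It gives the time, the measured TCP pose, the force and the opening at its end, in the units of the state.
- manip.state(): the state, without advancing time (a new reading comes with each control period).
- optics.snapshot(name): name is "scene" or "side" or "wrist"; returns a dict with "pixels" (384x512x3 uint8, red, green, blue), "K" (3x3 intrinsics, pixels), "R" (3x3) and "t" (3): a world point X has camera coordinates R X + t; the wrist camera has in their place "T_tool_cam" (4x4, takes a point from camera to tool coordinates, whose origin is the TCP and whose axes are the tool frame's). Camera axes: x right, y down, z forward; pixel columns grow to the right and rows downward; lengths in m; the calibration is good to about 2 mm. A picture is of the moment at which its call begins: read the wrist's pose just before it. There is no depth.
- manip.hand_in(): hands the job in, once; it reports no verdict.
The state is a dict: "clock": time; "q": joint angles; "qvel": joint speeds; "effort": joint torques, N m; "tool_pos": TCP position; "tcp_rot": TCP orientation; "contact_force": force on the tool from outside, world axes, zero at the start; "ft_torque": the same for the moment, N m; "grip_width": finger opening in m.
Only numpy, scipy, OpenCV 4.12 (cv2) and the standard library are available. Lean on these libraries where they do the work, as an engineer would, in place of code of your own. Each camera call takes 0.05 s, during which the arm holds its last target.

TASK

Swap the battery packs at the charging dock: turn the rotary selector to off, then flip the mains isolator lever off; lay every charged pack flat in the wooden tray and push every flat pack from the counter, nose first, fully home into a bay of its own. Then flip the isolator back on and after that turn the selector back to charge. Never touch a pack at the dock while the isolator is on, and leave the other things on the counter standing where they are.

Things in the scene. Friction and masses are not known exactly. Their poses are not given: they have to be found in the camera images.
- dock: fixed grey charging dock, 236 mm wide (y). Origin: on the counter, middle of the mouth face; x points into its three bays. 5 mm floor from 55 mm before the mouth to the end walls 60 mm behind it. Bays 47 wide, 38 high, 78 apart (walls between); roof top 49 mm up; behind them a block 60 deep, 49 tall. A pack home sticks out 50 mm at the tail; friction alone holds it.
- bay1 (a point): middle of the right-hand (lowest y) bay's end wall, on the bay floor (5 mm above the counter), 60 mm inside the mouth; axes as the dock. A pack fully home has its nose point here.
- bay2 (a point): middle of the middle bay's end wall, on the bay floor (5 mm above the counter), 60 mm inside the mouth; axes as the dock. A pack fully home has its nose point here.
- bay3 (a point): middle of the left-hand (highest y) bay's end wall, on the bay floor (5 mm above the counter), 60 mm inside the mouth; axes as the dock. A pack fully home has its nose point here.
- flat1: flat (discharged) battery pack, black, 110 mm long (x), 44 wide (y), 34 tall (z), 0.15 to 0.3 kg. Nose end (+x): grey step 32 wide, 10 long, 30 high with brass contacts; tail end (-x): three grey ribs on top. Origin: centre of its underside. At the start it lies on the counter to the left of the dock; two or three of flat1 to flat3 are present.
- flat2: flat (discharged) battery pack, black, 110 mm long (x), 44 wide (y), 34 tall (z), 0.15 to 0.3 kg. Nose end (+x): grey step 32 wide, 10 long, 30 high with brass contacts; tail end (-x): three grey ribs on top. Origin: centre of its underside. At the start it lies on the counter to the left of the dock; two or three of flat1 to flat3 are present.
- flat3: flat (discharged) battery pack, black, 110 mm long (x), 44 wide (y), 34 tall (z), 0.15 to 0.3 kg. Nose end (+x): grey step 32 wide, 10 long, 30 high with brass contacts; tail end (-x): three grey ribs on top. Origin: centre of its underside. At the start it lies on the counter to the left of the dock; two or three of flat1 to flat3 are present.
- flat1_nose (a point): nose point of flat1: middle of the lower edge line of its nose end, level with the underside, 55 mm from the origin along the pack's x
- flat2_nose (a point): nose point of flat2: middle of the lower edge line of its nose end, level with the underside, 55 mm from the origin along the pack's x
- flat3_nose (a point): nose point of flat3: middle of the lower edge line of its nose end, level with the underside, 55 mm from the origin along the pack's x
- full1: charged battery pack, black, 110 mm long (x), 44 wide (y), 34 tall (z), 0.15 to 0.3 kg. Nose end (+x): grey step 32 wide, 10 long, 30 high with brass contacts; tail end (-x): three grey ribs on top. Origin: centre of its underside. At the start it sits fully home in bay1; one or two of full1 to full3 are present.
- full2: charged battery pack, black, 110 mm long (x), 44 wide (y), 34 tall (z), 0.15 to 0.3 kg. Nose end (+x): grey step 32 wide, 10 long, 30 high with brass contacts; tail end (-x): three grey ribs on top. Origin: centre of its underside. At the start it sits fully home in bay2; one or two of full1 to full3 are present.
- full3: charged battery pack, black, 110 mm long (x), 44 wide (y), 34 tall (z), 0.15 to 0.3 kg. Nose end (+x): grey step 32 wide, 10 long, 30 high with brass contacts; tail end (-x): three grey ribs on top. Origin: centre of its underside. At the start it sits fully home in bay3; one or two of full1 to full3 are present.
- tray: fixed shallow wooden tray on the right, 165 x 165 mm outside, rim 14 mm high, walls and floor 5 mm thick; room for two packs side by side. Origin: centre of its underside on the counter.
- switchbox: fixed grey switch box on the right behind the tray, 110 mm (x) x 170 mm (y) x 50 mm tall; origin: centre of its underside. On its flat top stand the isolator lever (45 mm to +y of centre) and the rotary selector (45 mm to -y of centre).
- isolator (a joint): isolator lever, rad: 0 = off (leaning 0.55 rad to the box's -x, towards the robot), 1.1 = on (leaning as far to +x). Hinge line along the box's y, at its top face, 45 mm to +y of centre. Steel bar with, 60 mm from the hinge, a black cross grip 18 mm thick, 40 long along y. Sprung over centre: past 0.55 it snaps to the far stop; about 3 N at the grip. Starts on.
- selector (a joint): rotary selector, rad: 0 = off (bar grip along the box's x, white pointer towards -x, the robot), 1.571 = charge (bar along y, pointer to +y); grows clockwise seen from above. Sprung over centre: past 0.785 it snaps to the far stop when let go; about 0.07 N m. Starts at charge.
- selector_grip (a point): on the selector's axis, mid-height of its bar grip (46 mm long, 11 mm thick, 20 mm tall, from 60 to 80 mm above the counter); the bar lies along this point's x
- mug: bystander: white mug, 80 mm across, 90 mm tall, far left, beyond the flat packs; origin under its centre
- spice_jar: bystander: small glass spice jar with steel lid, 40 mm across, 65 mm tall, near the flat packs and the dock's left end; origin under its centre
- wood_spoon: bystander: wooden spoon 240 mm long lying far left
- oil: bystander: green oil bottle, 60 mm across, 190 mm tall, behind the dock; origin under its centre
- tea_tin: bystander: steel tea tin 75 x 100 x 80 mm tall, behind the dock; origin under its centre
- bowl: bystander: blue bowl, 120 mm across, 50 mm tall, behind the switch box; origin under its centre
There are look-alikes about, which are no part of the job. Several things have the shape of the tray; the one meant has the colours described above. What is shaped like the flat1 but orange is not meant.

How it is judged:
On the way, in this order (a step that is already met when the one before it is completed fails the run):
1. selector turned to off (value of joint selector below 0.15 rad), for 0.2 s.
2. isolator flipped off, with the selector off (value of joint selector below 0.15 rad and value of joint isolator below 0.1 rad), for 0.2 s.
3. all charged packs lie flat in the tray and all flat packs are fully home in the bays, isolator and selector off (all of step 2 and (distance between flat1_nose and bay1 below 0.008 m or distance between flat1_nose and bay2 below 0.008 m or distance between flat1_nose and bay3 below 0.008 m) and angle between each of flat1, flat2, flat3's own z axis and vertical below 0.1 rad and angle between the x axis of each of flat1, flat2, flat3 and the x axis of dock, either way round below 0.12 rad and (distance between flat2_nose and bay1 below 0.008 m or distance between flat2_nose and bay2 below 0.008 m or distance between flat2_nose and bay3 below 0.008 m) and (distance between flat3_nose and bay1 below 0.008 m or distance between flat3_nose and bay2 below 0.008 m or distance between flat3_nose and bay3 below 0.008 m) and x of full1 in the frame of tray between -0.075 and 0.075 m and y of full1 in the frame of tray between -0.075 and 0.075 m and z of each of full1, full2, full3 in the frame of tray below 0.012 m and angle between each of full1, full2, full3's own z axis and vertical below 0.12 rad and x of full2 in the frame of tray between -0.075 and 0.075 m and y of full2 in the frame of tray between -0.075 and 0.075 m and x of full3 in the frame of tray between -0.075 and 0.075 m and y of full3 in the frame of tray between -0.075 and 0.075 m), for 0.2 s.
4. isolator back on, with the selector still off (value of joint isolator above 1 rad and value of joint selector below 0.15 rad), for 0.2 s.
5. selector back at charge, with the isolator on (value of joint selector above 1.42 rad and value of joint isolator above 1 rad), for 0.2 s.
At the end, for the whole second after the job is handed in: Flat packs: nose within 8 mm of a bay end point, tilt < 0.1, along the dock within 0.12 rad. Charged packs: centre within 75 mm of the tray centre along each side, underside < 12 mm up, tilt < 0.12. All at rest; isolator > 1.0, selector > 1.42 rad (all of step 5 and (distance between flat1_nose and bay1 below 0.008 m or distance between flat1_nose and bay2 below 0.008 m or distance between flat1_nose and bay3 below 0.008 m) and angle between each of flat1, flat2, flat3's own z axis and vertical below 0.1 rad and angle between the x axis of each of flat1, flat2, flat3 and the x axis of dock, either way round below 0.12 rad and (distance between flat2_nose and bay1 below 0.008 m or distance between flat2_nose and bay2 below 0.008 m or distance between flat2_nose and bay3 below 0.008 m) and (distance between flat3_nose and bay1 below 0.008 m or distance between flat3_nose and bay2 below 0.008 m or distance between flat3_nose and bay3 below 0.008 m) and x of full1 in the frame of tray between -0.075 and 0.075 m and y of full1 in the frame of tray between -0.075 and 0.075 m and z of each of full1, full2, full3 in the frame of tray below 0.012 m and angle between each of full1, full2, full3's own z axis and vertical below 0.12 rad and x of full2 in the frame of tray between -0.075 and 0.075 m and y of full2 in the frame of tray between -0.075 and 0.075 m and x of full3 in the frame of tray between -0.075 and 0.075 m and y of full3 in the frame of tray between -0.075 and 0.075 m and linear speed of each of flat1, flat2, flat3, full1, full2, full3 below 0.02 m/s); the robot touches nothing.
It fails at once if a bystander knocked over or shifted more than 5 cm (distance of any of mug, spice_jar, wood_spoon, oil, tea_tin, bowl from where it was at the start of the episode above 0.05 m or angle between any of mug, spice_jar, oil, tea_tin, bowl's own z axis and vertical above 0.5 rad).
It fails at once if a pack at the dock touched by the fingers while the isolator is on (value of joint isolator above 0.55 rad and ((horizontal distance between flat1 and dock below 0.16 m and x of flat1 in the frame of dock above -0.05 m and contact force between the fingers and flat1 above 1 N) or (horizontal distance between flat2 and dock below 0.16 m and x of flat2 in the frame of dock above -0.05 m and contact force between the fingers and flat2 above 1 N) or (horizontal distance between flat3 and dock below 0.16 m and x of flat3 in the frame of dock above -0.05 m and contact force between the fingers and flat3 above 1 N) or (horizontal distance between full1 and dock below 0.16 m and x of full1 in the frame of dock above -0.05 m and contact force between the fingers and full1 above 1 N) or (horizontal distance between full2 and dock below 0.16 m and x of full2 in the frame of dock above -0.05 m and contact force between the fingers and full2 above 1 N) or (horizontal distance between full3 and dock below 0.16 m and x of full3 in the frame of dock above -0.05 m and contact force between the fingers and full3 above 1 N))).
Of flat1, flat2, flat3 only 2 to 3 are there at a start; the rules pass over those that are not, and their reading is None.
Of full1, full2, full3 only 1 to 2 are there at a start; the rules pass over those that are not, and their reading is None.
At some moment in a run one of flat1, flat2, flat3 may be knocked a few centimetres aside while the robot is not near it.
Once in a run the grip may slacken for a moment while it holds something.
It also fails if it takes over 210 s, if anything falls off the work surface, if the arm or the gripper's body presses on something with over 40 N, if the wrist force passes 120 N, or if a joint passes its speed limit or range.

## Working session

There is one attempt and no reset: what is moved stays moved. The work goes in short steps, Python scripts to look and compute and a tool call to move; the robot and the scene stay as the last step left them, time stands still between calls to the robot, and variables do not carry over. Pictures are saved under pics/ and viewed, and the job is handed in when it is done.

Besides the shell and the picture viewer there is one more tool, called after "Request:" by a JSON object that holds its "method" and its "body". send_rows: Moves the arm, as the interface text tells. Its arguments: {"type":"object","properties":{"rows":{"type":"array","items":{"type":"object","properties":{"dx":{"type":"number"},"dy":{"type":"number"},"dz":{"type":"number"},"rx":{"type":"number"},"ry":{"type":"number"},"rz":{"type":"number"}}}},"claw":{"type":"number"},"force":{"type":"number"}},"required":["rows"]}

```bash
mkdir -p pics; cat > h.py <<'E'
import numpy as np, cv2
from workcell import manip, optics
def snap(name, fn):
    s=manip.state(); d=optics.snapshot(name); cv2.imwrite('pics/'+fn, cv2.cvtColor(d['pixels'],cv2.COLOR_RGB2BGR))
    if 'T_tool_cam' in d:
        T=np.eye(4);T[:3,:3]=np.array(s['tcp_rot']);T[:3,3]=s['tool_pos']
        M=np.linalg.inv(T@np.array(d['T_tool_cam'])); d['R']=M[:3,:3]; d['t']=M[:3,3]
    d['R']=np.array(d['R']);d['t']=np.array(d['t']);d['K']=np.array(d['K'])
    np.savez('pics/'+fn+'.npz',**{k:d[k] for k in('K','R','t','pixels')})
    return d
def load(fn): return np.load('pics/'+fn+'.npz')
def ray(d,u,v,z):
    R,t,K=d['R'],d['t'],d['K']; c=-R.T@t; r=R.T@np.linalg.inv(K)@np.array([u,v,1.]); return c+r*(z-c[2])/r[2]
def proj(d,X):
    p=d['K']@(d['R']@np.array(X)+d['t']); return p[:2]/p[2]
E
python3 - <<'E'
from h import *
print(manip.state())
for n in('scene','side','wrist'):
    d=snap(n,n+'0.png'); print(n,d['K'],-d['R'].T@d['t'],d['R'])
    cv2.imwrite('pics/%s0b.png'%n,cv2.resize(cv2.imread('pics/%s0.png'%n),(800,600),interpolation=cv2.INTER_CUBIC))
E
```

```text
{'clock': 0.0, 'q': array([-1.26202049,  0.46838415, -0.01158653,  1.60359912,  0.00600891,
        1.07139579, -0.05626419]), 'qvel': array([-0.00062623,  0.00011023,  0.00025384,  0.00095074,  0.00036761,
        0.00082839, -0.00077416]), 'effort': array([ 4.05504375e-05, -5.32374144e+01,  2.18857219e-02, -2.51297969e+01,
        1.14876629e-02,  7.77601119e-03, -5.68395933e-06]), 'tool_pos': array([0.22385585, 0.60965815, 0.23034394]), 'tcp_rot': array([[ 3.44601229e-01,  9.38749045e-01, -4.72571587e-04],
       [ 9.38747539e-01, -3.44601526e-01, -1.68738810e-03],
       [-1.74688285e-03,  1.37850599e-04, -9.99998465e-01]]), 'contact_force': array([0.37210808, 0.46343477, 0.58945827]), 'ft_torque': array([ 0.03582556, -0.01872076, -0.04830777]), 'grip_width': 0.08542033844338867}
scene [[393.01113318   0.         248.3145174 ]
 [  0.         393.01113318 193.79609203]
 [  0.           0.           1.        ]] [ 1.17494038 -0.25659575  1.13016369] [[ 0.36712057  0.93015802  0.00534368]
 [ 0.80100085 -0.313213   -0.5101914 ]
 [-0.47288491  0.19158205 -0.86004429]]
side [[394.37898216   0.         261.26449002]
 [  0.         394.37898216 193.60166864]
 [  0.           0.           1.        ]] [0.48797971 0.81927534 0.98738737] [[-0.9916335  -0.12898024 -0.00520592]
 [-0.09098968  0.72702106 -0.68055951]
 [ 0.09156354 -0.67439193 -0.73267431]]
wrist [[281.21452964   0.         258.66222042]
 [  0.         281.21452964 194.54745961]
 [  0.           0.           1.        ]] [0.16037949 0.63301015 0.37327023] [[ 0.34489313  0.9386412  -0.00119338]
 [ 0.90393711 -0.33179845  0.26982863]
 [ 0.2528763  -0.09414078 -0.96290762]]
```

View pics/scene0b.png

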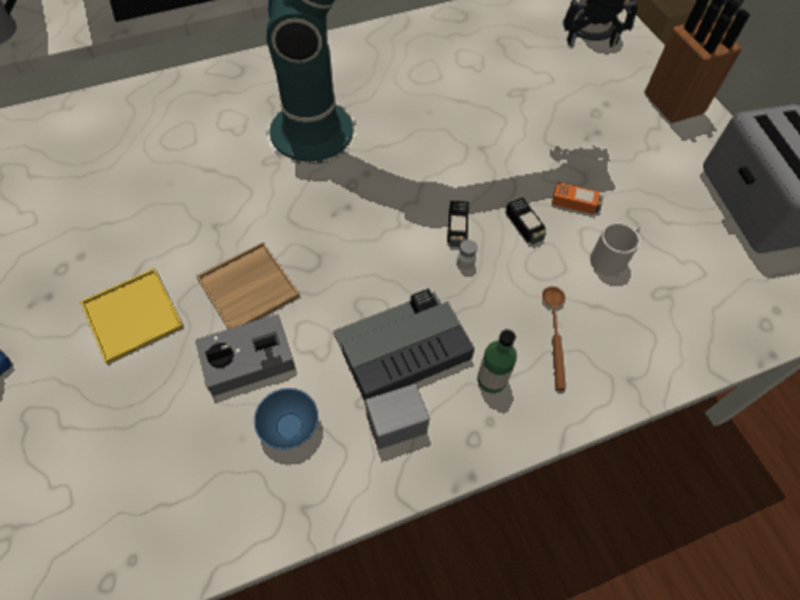

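View pics/side0b.png

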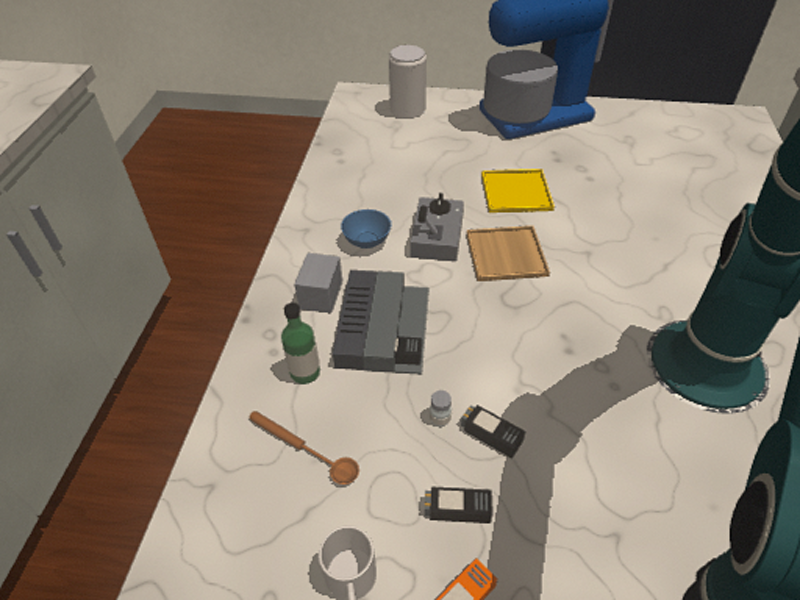

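View pics/wrist0b.png

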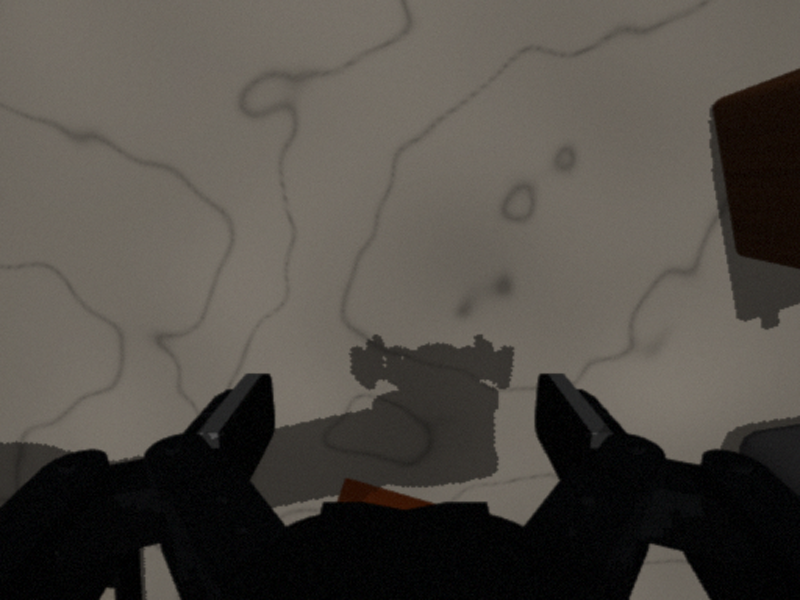

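Scene view, 800x600 coordinates: two black flat packs at (458,222) and (526,220), an orange decoy at (577,197), and one charged pack tail at (424,300) in the left-hand bay. The wooden tray is at (248,285), with a yellow look-alike at (132,315) and the switch box at (245,355). I'll zoom in to measure.

```bash
python3 - <<'E'
from h import *
for n,(x0,y0,x1,y1),f in(('scene',(120,150,310,270),4),('side',(200,110,360,250),4),('side',(250,220,340,384),3),('scene',(270,110,400,180),6)):
    im=cv2.imread('pics/%s0.png'%n)[y0:y1,x0:x1]
    im=cv2.resize(im,None,fx=f,fy=f,interpolation=cv2.INTER_CUBIC)
    for k in range(x0-x0%20+20,x1,20): cv2.putText(im,str(k),((k-x0)*f,10),0,.35,(0,0,255)); cv2.line(im,((k-x0)*f,12),((k-x0)*f,18),(0,0,255))
    for k in range(y0-y0%20+20,y1,20): cv2.putText(im,str(k),(0,(k-y0)*f),0,.35,(0,0,255)); cv2.line(im,(22,(k-y0)*f),(28,(k-y0)*f),(0,0,255))
    cv2.imwrite('pics/z_%s_%d.png'%(n,y0),im)
E
```

```text
(no output)
```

View pics/z_scene_150.png

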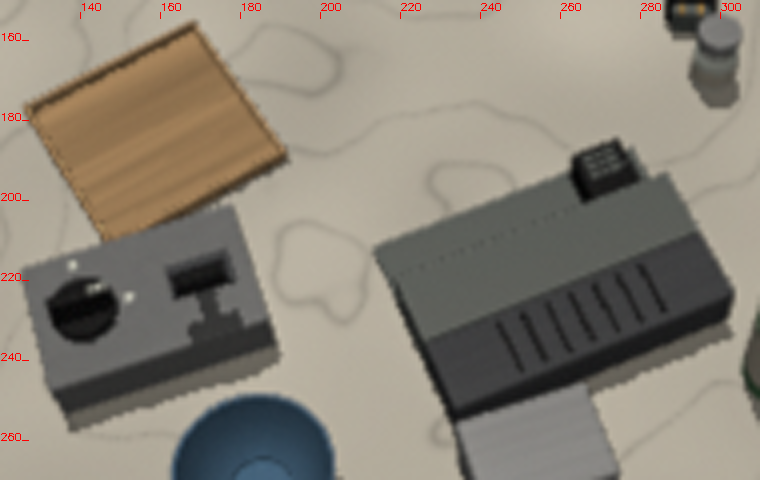

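View pics/z_side_110.png

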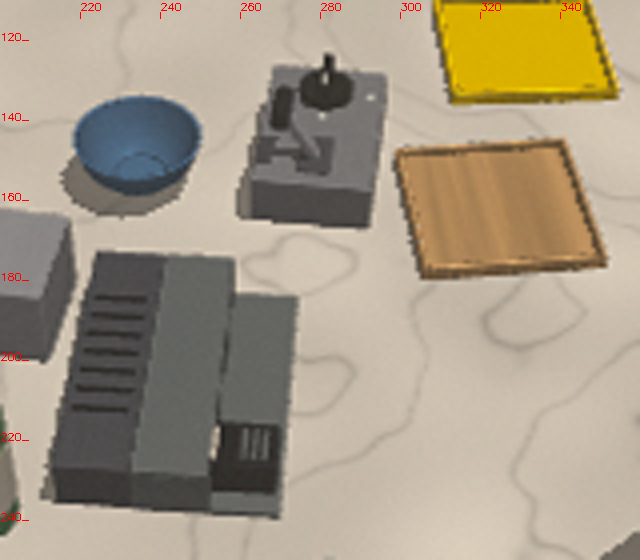

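View pics/z_scene_110.png

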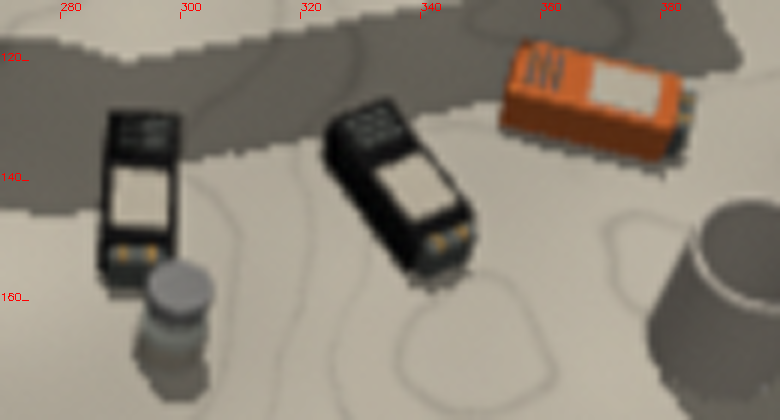

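View pics/z_side_220.png

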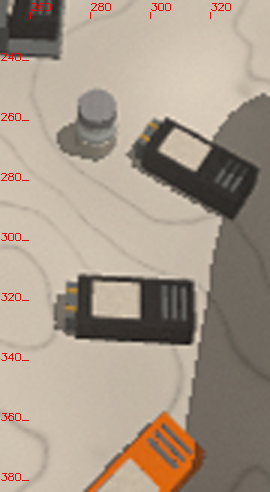

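```bash
python3 - <<'E'
from h import *
S=load('scene0.png');D=load('side0.png')
def p(n,d,z,*uv):
    P=np.array([ray(d,u,v,z) for u,v in uv]); print(n); print(P.round(4)[:,:2].tolist()); 
    print('  mean',P.mean(0).round(4)[:2],'angles',[round(float(np.arctan2(*(P[(i+1)%len(P)]-P[i])[1::-1])),3) for i in range(len(P))],[round(float(np.linalg.norm(P[(i+1)%len(P)]-P[i])),3) for i in range(len(P))])
p('dock scene FR FL BL BR',S,.049,(213.3,212),(286.2,193.8),(303.7,223),(233,252.5))
p('dock side FR FL',D,.049,(259,174.5),(253,228),(213,227),(224.5,173.5))
p('tray scene',S,.014,(125.5,177),(168,155.5),(192,189))
p('tray side',D,.014,(298.5,147.5),(341,145),(351.5,176.5),(305,179.5))
p('box scene',S,.05,(125.5,217),(178,202),(187.5,231.5),(133,248))
p('box side',D,.05,(268,127),(296.7,128.7),(293,157.5),(262.5,155))
p('packA scene top',S,.034,(288,128.5),(299.7,128.5),(298.7,154))
p('packA side top tail',D,.034,(304,259.5),(332.5,276),(325.5,291),(295.5,272))
p('packB side',D,.034,(274,312),(312,314),(312.5,332),(274,331.5))
p('packB scene',S,.034,(324,133),(335,127),(348,145),(337.5,152))
p('full3 tail side',D,.039,(255.5,215.5),(269.5,216.5),(268.5,230.5),(252.5,229))
E
```

```text
dock scene FR FL BL BR
[[0.6021, -0.1414], [0.6246, 0.0972], [0.7392, 0.1042], [0.7506, -0.1313]]
  mean [ 0.6791 -0.0178] angles [1.476, 0.061, -1.522, -3.073] [0.24, 0.115, 0.236, 0.149]
dock side FR FL
[[0.6243, -0.1314], [0.6117, 0.0985], [0.7318, 0.1098], [0.7418, -0.1217]]
  mean [ 0.6774 -0.0112] angles [1.626, 0.094, -1.528, -3.059] [0.23, 0.121, 0.232, 0.118]
tray scene
[[0.3486, -0.3705], [0.3139, -0.2126], [0.4758, -0.1755]]
  mean [ 0.3794 -0.2528] angles [1.787, 0.225, -2.149] [0.162, 0.166, 0.233]
tray side
[[0.5007, -0.3298], [0.3416, -0.3641], [0.3064, -0.1971], [0.4672, -0.162]]
  mean [ 0.404  -0.2632] angles [-2.929, 1.778, 0.214, -1.373] [0.163, 0.171, 0.165, 0.171]
box scene
[[0.5205, -0.399], [0.5283, -0.2335], [0.6373, -0.2357], [0.6301, -0.4009]]
  mean [ 0.579  -0.3173] angles [1.524, -0.02, -1.615, 3.124] [0.166, 0.109, 0.165, 0.11]
box side
[[0.6245, -0.3935], [0.5143, -0.3965], [0.5161, -0.2306], [0.625, -0.2305]]
  mean [ 0.57   -0.3128] angles [-3.115, 1.56, 0.001, -1.574] [0.11, 0.166, 0.109, 0.163]
packA scene top
[[0.37, 0.221], [0.3853, 0.2603], [0.487, 0.2083]]
  mean [0.4141 0.2299] angles [1.199, -0.473, 3.033] [0.042, 0.114, 0.118]
packA side top tail
[[0.453, 0.1812], [0.372, 0.2251], [0.3902, 0.2738], [0.4741, 0.2253]]
  mean [0.4223 0.2263] angles [2.644, 1.212, -0.524, -2.018] [0.092, 0.052, 0.097, 0.049]
packB side
[[0.5208, 0.351], [0.4234, 0.3441], [0.4201, 0.3917], [0.5152, 0.4025]]
  mean [0.4699 0.3723] angles [-3.071, 1.639, 0.114, -1.463] [0.098, 0.048, 0.096, 0.052]
packB scene
[[0.4357, 0.3324], [0.4253, 0.3822], [0.5145, 0.3862], [0.5281, 0.3374]]
  mean [0.4759 0.3595] angles [1.776, 0.045, -1.298, -3.088] [0.051, 0.089, 0.051, 0.093]
full3 tail side
[[0.6123, 0.0411], [0.5685, 0.0396], [0.5652, 0.0944], [0.614, 0.0948]]
  mean [0.59   0.0675] angles [-3.109, 1.631, 0.008, -1.601] [0.044, 0.055, 0.049, 0.054]
```

```bash
cat >> h.py <<'E'
def go(x,y,z,psi,s=None):
    "row from present pose (or given (pos,R)) to tool-down pose with tool x at yaw psi"
    if s is None:
        s=manip.state(); s=(np.array(s['tool_pos']),np.array(s['tcp_rot']))
    p,R=s; Rt=np.array([[np.cos(psi),np.sin(psi),0],[np.sin(psi),-np.cos(psi),0],[0,0,-1.]])
    d=R.T@(np.array([x,y,z])-p)*1000; w=cv2.Rodrigues(R.T@Rt)[0].ravel()/np.radians(5)
    print('d',d.round(1),'r',w.round(2),'n',round(max(np.linalg.norm(d)/50,np.linalg.norm(w)*5/8.59),1)); return np.array([x,y,z]),Rt
E
python3 - <<'E'
from h import *
s=go(.55,.15,.30,.6); go(.54,-.30,.28,0,s)
E
```

```text
d [-319.3  464.6  -69. ] r [0.01 0.02 7.09] n 11.4
d [-262.3  365.8   20. ] r [0.   0.   6.88] n 9.0
```

Request:
{"method": "send_rows", "body": {"rows": [{"dx":-319,"dy":465,"dz":-69,"rz":7.1},{"dx":-319,"dy":465,"dz":-69,"rz":7.1},{"dx":-319,"dy":465,"dz":-69,"rz":7.1},{"dx":-319,"dy":465,"dz":-69,"rz":7.1},{"dx":-319,"dy":465,"dz":-69,"rz":7.1},{"dx":-319,"dy":465,"dz":-69,"rz":7.1},{"dx":-319,"dy":465,"dz":-69,"rz":7.1},{"dx":-319,"dy":465,"dz":-69,"rz":7.1},{"dx":-319,"dy":465,"dz":-69,"rz":7.1},{"dx":-319,"dy":465,"dz":-69,"rz":7.1}]}}

```text
invalid input at $.rows[0]: expected keys dx, dy, dz, rx, ry, rz
```

```bash
python3 - <<'E'
from h import *
go(.54,-.30,.28,0); d=snap('wrist','w1.png')
E
```

```text
d [-745.1  610.3  -48.4] r [1.000e-02 1.000e-02 1.397e+01] n 19.3
```

View pics/w1.png

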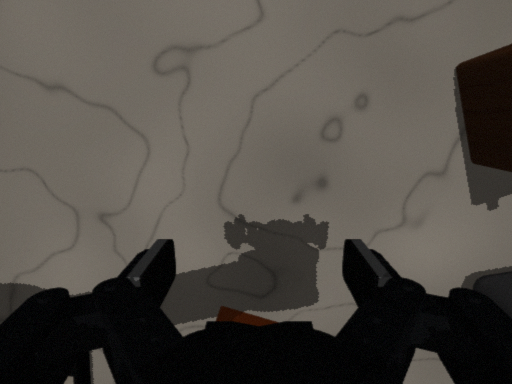

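All six keys are needed in every row.

Request:
{"method": "send_rows", "body": {"rows": [{"dx":-319,"dy":465,"dz":-69,"rx":0,"ry":0,"rz":7.1},{"dx":-319,"dy":465,"dz":-69,"rx":0,"ry":0,"rz":7.1},{"dx":-319,"dy":465,"dz":-69,"rx":0,"ry":0,"rz":7.1},{"dx":-319,"dy":465,"dz":-69,"rx":0,"ry":0,"rz":7.1},{"dx":-319,"dy":465,"dz":-69,"rx":0,"ry":0,"rz":7.1},{"dx":-319,"dy":465,"dz":-69,"rx":0,"ry":0,"rz":7.1},{"dx":-319,"dy":465,"dz":-69,"rx":0,"ry":0,"rz":7.1},{"dx":-319,"dy":465,"dz":-69,"rx":0,"ry":0,"rz":7.1},{"dx":-319,"dy":465,"dz":-69,"rx":0,"ry":0,"rz":7.1},{"dx":-319,"dy":465,"dz":-69,"rx":0,"ry":0,"rz":7.1}]}}

```text
clock: 1.2
tool_pos: [0.5122, 0.2038, 0.2924]
tcp_rot: [[0.826, 0.564, 0.0], [0.564, -0.826, 0.0], [0.0, -0.0, -1.0]]
contact_force: [1.1, 0.2, 0.6]
grip_width: 0.0854
```

```bash
python3 - <<'E'
from h import *
d=snap('wrist','w2.png');go(.54,-.30,.28,0)
E
```

```text
d [-255.8  423.9   15.8] r [ 0.06 -0.05  6.73] n 9.9
```

View pics/w2.png

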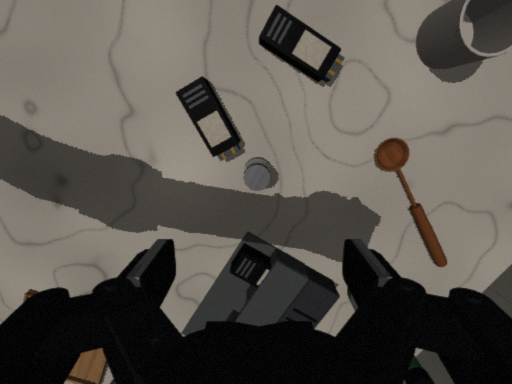

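This wrist view shows both flat packs at (211,118) and (301,45), the jar at (258,173), and the charged pack tail at (248,265). Next I'm going to the switch box.

Request:
{"method": "send_rows", "body": {"rows": [{"dx":-256,"dy":424,"dz":16,"rx":0,"ry":0,"rz":6.7},{"dx":-256,"dy":424,"dz":16,"rx":0,"ry":0,"rz":6.7},{"dx":-256,"dy":424,"dz":16,"rx":0,"ry":0,"rz":6.7},{"dx":-256,"dy":424,"dz":16,"rx":0,"ry":0,"rz":6.7},{"dx":-256,"dy":424,"dz":16,"rx":0,"ry":0,"rz":6.7},{"dx":-256,"dy":424,"dz":16,"rx":0,"ry":0,"rz":6.7},{"dx":-256,"dy":424,"dz":16,"rx":0,"ry":0,"rz":6.7},{"dx":-256,"dy":424,"dz":16,"rx":0,"ry":0,"rz":6.7},{"dx":-256,"dy":424,"dz":16,"rx":0,"ry":0,"rz":6.7},{"dx":-256,"dy":424,"dz":16,"rx":0,"ry":0,"rz":6.7}]}}

```text
clock: 2.25
tool_pos: [0.539, -0.291, 0.2759]
tcp_rot: [[1.0, 0.014, 0.0], [0.014, -1.0, -0.0], [0.0, 0.0, -1.0]]
contact_force: [1.2, 0.6, -0.1]
grip_width: 0.0855
```

```bash
python3 - <<'E'
from h import *
d=snap('wrist','w3.png')
cv2.imwrite('pics/w3b.png',cv2.resize(cv2.imread('pics/w3.png'),(800,600)))
E
```

```text
(no output)
```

View pics/w3b.png

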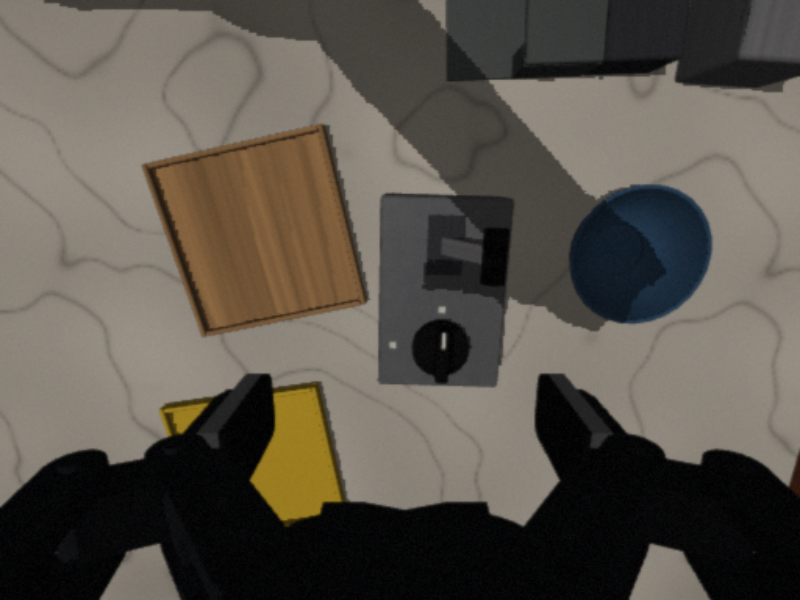

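The wrist view shows the box with corners at (380,195), (512,198), (498,386) and (380,383). The selector is at (441,348), pointing up in the image (+y), and the lever grip is at (495,257). The tray corners are at (145,165), (323,125), (367,300) and (204,334).

```bash
python3 - <<'E'
from h import *
d=load('w3.png')
def p(n,z,*uv):
    P=np.array([ray(d,u*.64,v*.64,z) for u,v in uv]); print(n,P.round(4)[:,:2].tolist()); 
    print('  mean',P.mean(0).round(4)[:2],'ang',[round(float(np.arctan2(*(P[(i+1)%len(P)]-P[i])[1::-1])),3) for i in range(len(P))],[round(float(np.linalg.norm(P[(i+1)%len(P)]-P[i])),3) for i in range(len(P))])
p('box',.05,(380,195),(512,198),(498,386),(380,383))
p('tray',.014,(145,165),(323,125),(367,300),(204,334))
p('disc',.058,(441,348)); p('ptr',.08,(444,341));p('grip',.105,(495,257))
p('dock',.005,(447,80));
p('dockroof',.049,(526,64),(603,65))
g=go(.57,-.36,.2,0)
E
```

```text
box [[0.5191, -0.2343], [0.6268, -0.2352], [0.6274, -0.4034], [0.5189, -0.4019]]
  mean [ 0.5731 -0.3187] ang [-0.008, -1.567, 3.128, 1.57] [0.108, 0.168, 0.108, 0.168]
tray [[0.3107, -0.2127], [0.4683, -0.1778], [0.5047, -0.3329], [0.3455, -0.3695]]
  mean [ 0.4073 -0.2732] ang [0.218, -1.34, -2.916, 1.789] [0.161, 0.159, 0.163, 0.161]
disc [[0.5729, -0.3637]]
  mean [ 0.5729 -0.3637] ang [0.0] [0.0]
ptr [[0.573, -0.3489]]
  mean [ 0.573  -0.3489] ang [0.0] [0.0]
grip [[0.6047, -0.2749]]
  mean [ 0.6047 -0.2749] ang [0.0] [0.0]
dock [[0.5741, -0.1394]]
  mean [ 0.5741 -0.1394] ang [0.0] [0.0]
dockroof [[0.6298, -0.1364], [0.6882, -0.1363]]
  mean [ 0.659  -0.1363] ang [0.002, -3.139] [0.058, 0.058]
d [32.8 59.7 76.5] r [0.08 0.   0.06] n 2.0
```

```bash
python3 - <<'E'
from h import *
s=go(.573,-.364,.12,0); s=go(.573,-.364,.063,0)
E
```

```text
d [ 35.8  63.2 156.5] r [0.08 0.   0.06] n 3.5
d [ 35.9  62.8 213.5] r [0.08 0.   0.06] n 4.5
```

Request:
{"method": "send_rows", "body": {"claw": 40, "force": 40, "rows": [{"dx":36,"dy":63,"dz":150,"rx":0,"ry":0,"rz":0},{"dx":36,"dy":63,"dz":150,"rx":0,"ry":0,"rz":0},{"dx":36,"dy":63,"dz":150,"rx":0,"ry":0,"rz":0},{"dx":36,"dy":63,"dz":150,"rx":0,"ry":0,"rz":0},{"dx":36,"dy":63,"dz":150,"rx":0,"ry":0,"rz":0},{"dx":36,"dy":63,"dz":190,"rx":0,"ry":0,"rz":0},{"dx":36,"dy":63,"dz":212,"rx":0,"ry":0,"rz":0},{"dx":36,"dy":63,"dz":212,"rx":0,"ry":0,"rz":0},{"dx":36,"dy":63,"dz":212,"rx":0,"ry":0,"rz":0}]}}

```text
clock: 3.2
tool_pos: [0.5774, -0.3514, 0.0666]
tcp_rot: [[1.0, 0.015, 0.003], [0.015, -1.0, -0.001], [0.003, 0.001, -1.0]]
contact_force: [0.8, -0.5, 0.5]
grip_width: 0.0397
```

Request:
{"method": "send_rows", "body": {"claw": 0, "force": 40, "rows": [{"dx":0,"dy":0,"dz":0,"rx":0,"ry":0,"rz":0},{"dx":0,"dy":0,"dz":0,"rx":0,"ry":0,"rz":0},{"dx":0,"dy":0,"dz":0,"rx":0,"ry":0,"rz":0},{"dx":0,"dy":0,"dz":0,"rx":0,"ry":0,"rz":0}]}}

```text
clock: 3.6
tool_pos: [0.5718, -0.3521, 0.0665]
tcp_rot: [[1.0, 0.012, -0.006], [0.012, -1.0, 0.003], [-0.006, -0.003, -1.0]]
contact_force: [-13.7, 4.0, 14.4]
grip_width: 0.01
```

```bash
python3 - <<'E'
from h import *
s=manip.state();print(s['tool_pos'],s['contact_force'],s['ft_torque'],s['grip_width'])
d=snap('wrist','w4.png'); d=snap('side','s4.png'); cv2.imwrite('pics/s4b.png',cv2.resize(d['pixels'][90:190,220:320,::-1],(600,600)))
s=manip.state();print(s['tool_pos'],s['contact_force'],s['ft_torque'],s['grip_width'])
E
```

```text
[ 0.57180197 -0.35209313  0.06654186] [-13.70980281   4.02087806  14.41932845] [ 0.82961188  3.14004607 -0.23605897] 0.010002044780106654
[ 0.57174935 -0.35211929  0.06653077] [-14.49147411   4.16931238  13.58245461] [ 0.81817273  3.11629474 -0.22748525] 0.009921806009642927
```

View pics/w4.png

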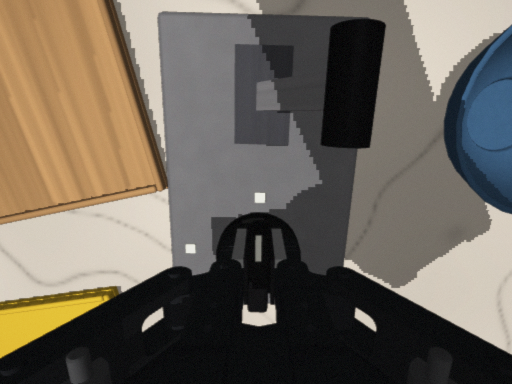

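View pics/s4b.png

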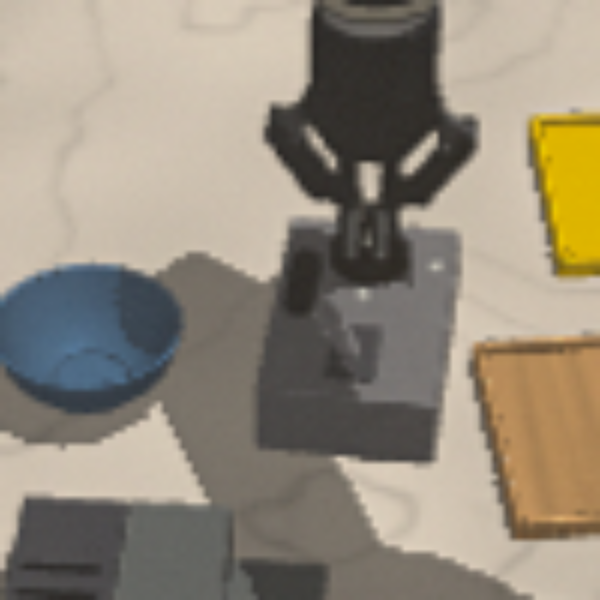

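Gripped the bar about 12 mm off its axis because of command lag, so I'll release, recentre and regrip.

Request:
{"method": "send_rows", "body": {"claw": 30, "rows": [{"dx":0,"dy":0,"dz":0,"rx":0,"ry":0,"rz":0},{"dx":0,"dy":0,"dz":0,"rx":0,"ry":0,"rz":0},{"dx":-4,"dy":11,"dz":-1,"rx":0,"ry":0,"rz":0.1},{"dx":-4,"dy":11,"dz":-1,"rx":0,"ry":0,"rz":0.1},{"dx":-4,"dy":11,"dz":-1,"rx":0,"ry":0,"rz":0.1}]}}

```text
clock: 4.2
tool_pos: [0.5721, -0.3633, 0.0652]
tcp_rot: [[1.0, 0.005, 0.0], [0.005, -1.0, -0.001], [0.0, 0.001, -1.0]]
contact_force: [0.6, 0.0, 0.5]
grip_width: 0.0299
```

Request:
{"method": "send_rows", "body": {"claw": 0, "force": 30, "rows": [{"dx":0,"dy":0,"dz":0,"rx":0,"ry":0,"rz":0},{"dx":0,"dy":0,"dz":0,"rx":0,"ry":0,"rz":0},{"dx":0,"dy":0,"dz":0,"rx":0,"ry":0,"rz":0}]}}

```text
clock: 4.5
tool_pos: [0.5716, -0.3624, 0.065]
tcp_rot: [[1.0, 0.006, -0.001], [0.006, -1.0, 0.001], [-0.001, -0.001, -1.0]]
contact_force: [-2.8, 0.0, 4.0]
grip_width: 0.0098
```

Request:
{"method": "send_rows", "body": {"rows": [{"dx":0,"dy":0,"dz":0,"rx":0,"ry":0,"rz":-1.7},{"dx":0,"dy":0,"dz":0,"rx":0,"ry":0,"rz":-3.4},{"dx":0,"dy":0,"dz":0,"rx":0,"ry":0,"rz":-5.1},{"dx":0,"dy":0,"dz":0,"rx":0,"ry":0,"rz":-6.8},{"dx":0,"dy":0,"dz":0,"rx":0,"ry":0,"rz":-8.5},{"dx":0,"dy":0,"dz":0,"rx":0,"ry":0,"rz":-10.2},{"dx":0,"dy":0,"dz":0,"rx":0,"ry":0,"rz":-11.9},{"dx":0,"dy":0,"dz":0,"rx":0,"ry":0,"rz":-13.6},{"dx":0,"dy":0,"dz":0,"rx":0,"ry":0,"rz":-15.3},{"dx":0,"dy":0,"dz":0,"rx":0,"ry":0,"rz":-17}]}}

```text
clock: 5.5
tool_pos: [0.5701, -0.3637, 0.065]
tcp_rot: [[0.076, 0.997, -0.004], [0.997, -0.076, -0.001], [-0.001, -0.004, -1.0]]
contact_force: [-5.7, -1.2, 3.1]
grip_width: 0.0101
```

Request:
{"method": "send_rows", "body": {"claw": 35, "rows": [{"dx":0,"dy":0,"dz":0,"rx":0,"ry":0,"rz":-1},{"dx":0,"dy":0,"dz":0,"rx":0,"ry":0,"rz":-1},{"dx":0,"dy":0,"dz":0,"rx":0,"ry":0,"rz":-1},{"dx":0,"dy":0,"dz":-50,"rx":0,"ry":0,"rz":-1},{"dx":0,"dy":0,"dz":-95,"rx":0,"ry":0,"rz":-1},{"dx":0,"dy":0,"dz":-95,"rx":0,"ry":0,"rz":-1}]}}

```text
clock: 6.1
tool_pos: [0.5765, -0.3646, 0.1675]
tcp_rot: [[-0.005, 1.0, 0.011], [1.0, 0.005, -0.006], [-0.006, 0.011, -1.0]]
contact_force: [1.0, -0.5, 0.3]
grip_width: 0.0349
```

```bash
python3 - <<'E'
from h import *
d=snap('wrist','w5.png');d=snap('side','s5.png'); cv2.imwrite('pics/s5b.png',cv2.resize(d['pixels'][90:190,220:320,::-1],(600,600)))
E
```

```text
(no output)
```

View pics/w5.png

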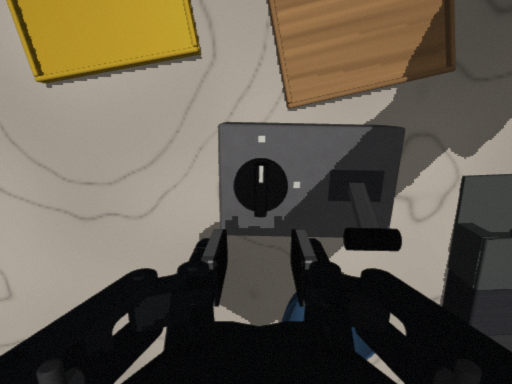

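View pics/s5b.png

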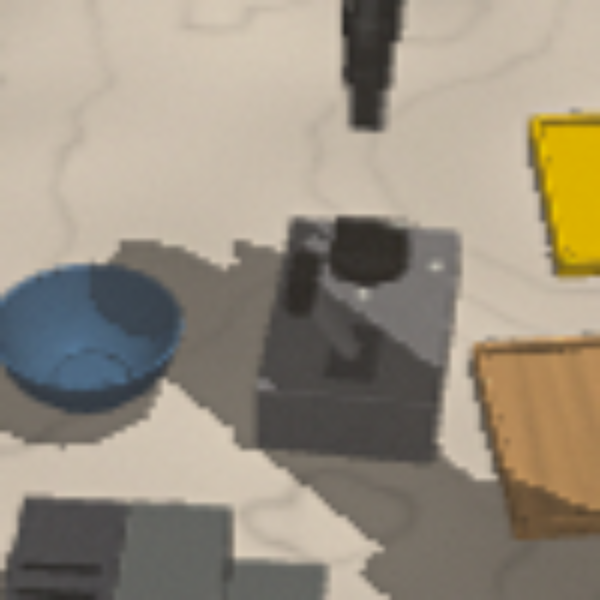

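Selector is off: pointer at (261,172) points towards the robot, and the box and lever are clear in view. Next I flip the isolator from its +x side with closed fingers.

Request:
{"method": "send_rows", "body": {"claw": 0, "rows": [{"dx":45,"dy":35,"dz":0,"rx":0,"ry":0,"rz":0},{"dx":90,"dy":69,"dz":0,"rx":0,"ry":0,"rz":0},{"dx":90,"dy":69,"dz":0,"rx":0,"ry":0,"rz":0},{"dx":90,"dy":69,"dz":40,"rx":0,"ry":0,"rz":0},{"dx":90,"dy":69,"dz":78,"rx":0,"ry":0,"rz":0},{"dx":90,"dy":69,"dz":78,"rx":0,"ry":0,"rz":0},{"dx":90,"dy":69,"dz":78,"rx":0,"ry":0,"rz":0}]}}

```text
clock: 6.9
tool_pos: [0.6399, -0.2719, 0.0807]
tcp_rot: [[-0.005, 1.0, -0.003], [1.0, 0.005, 0.001], [0.001, -0.003, -1.0]]
contact_force: [0.5, 0.3, 0.4]
grip_width: 0.0002
```

Request:
{"method": "send_rows", "body": {"rows": [{"dx":0,"dy":-15,"dz":0,"rx":0,"ry":0,"rz":0},{"dx":0,"dy":-30,"dz":0,"rx":0,"ry":0,"rz":0},{"dx":0,"dy":-45,"dz":0,"rx":0,"ry":0,"rz":0},{"dx":0,"dy":-60,"dz":0,"rx":0,"ry":0,"rz":0},{"dx":0,"dy":-75,"dz":0,"rx":0,"ry":0,"rz":0},{"dx":0,"dy":-84,"dz":0,"rx":0,"ry":0,"rz":0},{"dx":0,"dy":-84,"dz":0,"rx":0,"ry":0,"rz":0},{"dx":0,"dy":-84,"dz":-50,"rx":0,"ry":0,"rz":0},{"dx":0,"dy":-84,"dz":-100,"rx":0,"ry":0,"rz":0},{"dx":0,"dy":-84,"dz":-120,"rx":0,"ry":0,"rz":0}]}}

```text
clock: 7.9
tool_pos: [0.5598, -0.2744, 0.2097]
tcp_rot: [[-0.005, 1.0, 0.01], [1.0, 0.005, -0.004], [-0.004, 0.01, -1.0]]
contact_force: [0.2, -0.6, -0.6]
grip_width: -0.0002
```

```bash
python3 - <<'E'
from h import *
d=snap('wrist','w6.png');d=snap('scene','c6.png'); cv2.imwrite('pics/c6b.png',cv2.resize(d['pixels'][180:280,110:210,::-1],(600,600)))
E
```

```text
(no output)
```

View pics/w6.png

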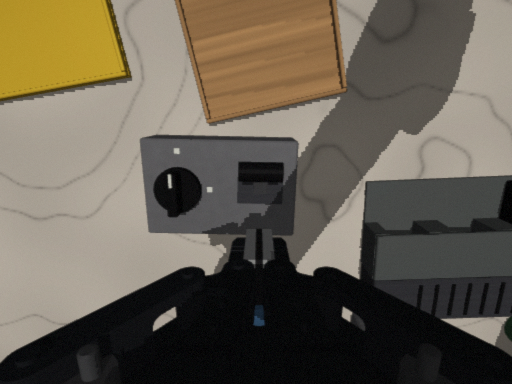

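View pics/c6b.png

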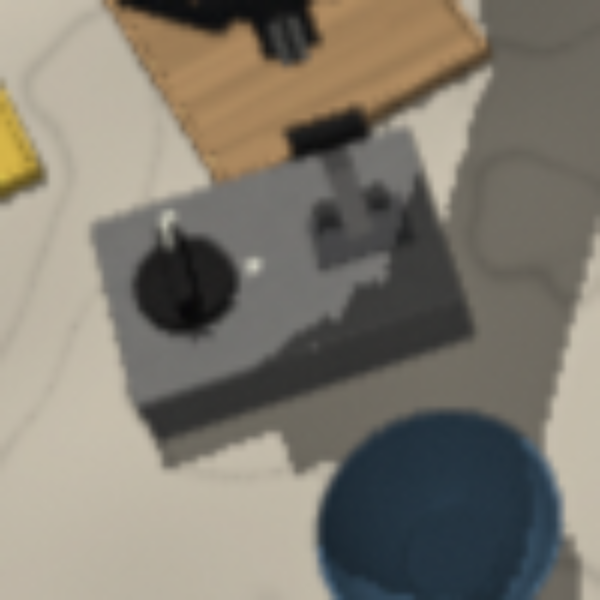

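Isolator is off: the grip is at (262,172) and leans towards the robot, with the selector pointer still at off. Bays 1 and 2 look empty. Moving over the dock.

Request:
{"method": "send_rows", "body": {"claw": 70, "rows": [{"dx":50,"dy":0,"dz":-70,"rx":0,"ry":0,"rz":0},{"dx":100,"dy":0,"dz":-70,"rx":0,"ry":0,"rz":0},{"dx":150,"dy":0,"dz":-70,"rx":0,"ry":0,"rz":0},{"dx":200,"dy":0,"dz":-70,"rx":0,"ry":0,"rz":0},{"dx":250,"dy":0,"dz":-70,"rx":0,"ry":0,"rz":0},{"dx":290,"dy":-10,"dz":-70,"rx":0,"ry":0,"rz":0},{"dx":290,"dy":-10,"dz":-70,"rx":0,"ry":0,"rz":0},{"dx":290,"dy":-10,"dz":-70,"rx":0,"ry":0,"rz":0},{"dx":290,"dy":-10,"dz":-70,"rx":0,"ry":0,"rz":0}]}}

```text
clock: 8.9
tool_pos: [0.5452, 0.0163, 0.2722]
tcp_rot: [[-0.005, 1.0, 0.0], [1.0, 0.005, -0.001], [-0.001, 0.0, -1.0]]
contact_force: [-0.5, -0.1, -0.3]
grip_width: 0.0701
```

```bash
python3 - <<'E'
from h import *
d=snap('wrist','w7.png'); s=manip.state();print(s['tool_pos'])
cv2.imwrite('pics/w7b.png',cv2.resize(cv2.imread('pics/w7.png'),(800,600)))
E
```

```text
[0.54527791 0.01545178 0.27218047]
```

View pics/w7b.png

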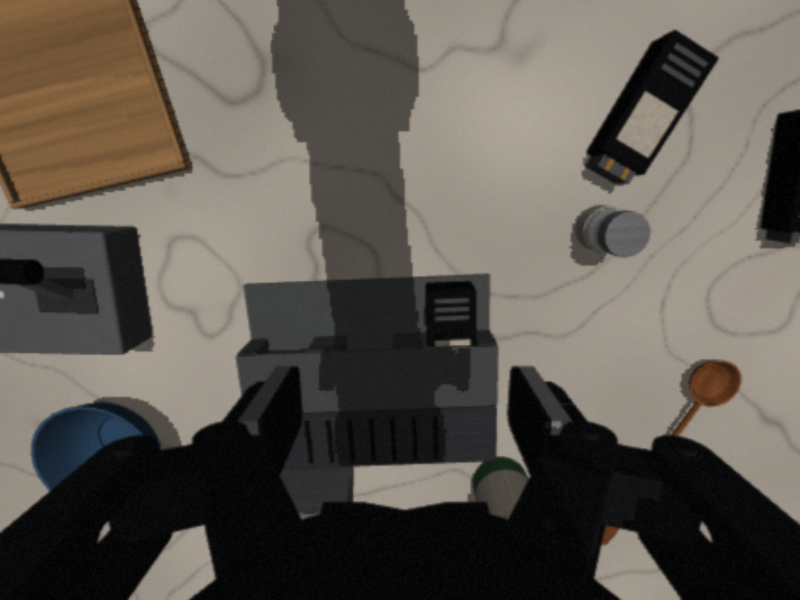

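The dock floor front edge runs (246,285)–(490,274) and the roof front edge (240,354)–(497,347). The charged pack tail's back corners are (426,284) and (474,282). Bays 1 and 2 are empty.

```bash
python3 - <<'E'
from h import *
d=load('w7.png')
def p(n,z,*uv):
    P=np.array([ray(d,u*.64,v*.64,z) for u,v in uv]); print(n,P.round(4)[:,:2].tolist()); 
    print('  mean',P.mean(0).round(4)[:2],'ang',[round(float(np.arctan2(*(P[(i+1)%len(P)]-P[i])[1::-1])),3) for i in range(len(P))],[round(float(np.linalg.norm(P[(i+1)%len(P)]-P[i])),3) for i in range(len(P))])
p('floor',.005,(246,285),(490,274))
p('roof',.049,(240,354),(497,347))
p('back',.049,(497,404),(497,463))
p('tail',.039,(426,284),(474,282))
p('packA',.034,(678,32),(716,58),(638,175),(588,153))
p('jar',.065,(622,232))
p('wallFR',.04,(262,350),(335,348),(408,346),(432,345),(476,345))
# zoom
im=cv2.imread('pics/w7.png')[165:240,145:325]; cv2.imwrite('pics/w7c.png',cv2.resize(im,None,fx=4.4,fy=4.4,interpolation=cv2.INTER_CUBIC))
E
```

```text
floor [[0.5744, -0.1356], [0.5624, 0.0975]]
  mean [ 0.5684 -0.019 ] ang [1.622, -1.52] [0.233, 0.233]
roof [[0.6273, -0.1306], [0.6195, 0.0988]]
  mean [ 0.6234 -0.0159] ang [1.605, -1.537] [0.229, 0.229]
back [[0.6757, 0.1023], [0.7387, 0.1062]]
  mean [0.7072 0.1042] ang [0.062, -3.08] [0.063, 0.063]
tail [[0.5646, 0.0351], [0.5626, 0.0771]]
  mean [0.5636 0.0561] ang [1.619, -1.523] [0.042, 0.042]
packA [[0.3665, 0.225], [0.3843, 0.2577], [0.4719, 0.21], [0.4547, 0.1664]]
  mean [0.4193 0.2148] ang [1.073, -0.498, -1.945, 2.555] [0.037, 0.1, 0.047, 0.106]
jar [[0.5156, 0.188]]
  mean [0.5156 0.188 ] ang [0.0] [0.0]
wallFR [[0.627, -0.1137], [0.6247, -0.0469], [0.6224, 0.0197], [0.6213, 0.0415], [0.6211, 0.0816]]
  mean [ 0.6233 -0.0036] ang [1.605, 1.605, 1.62, 1.576, -1.541] [0.067, 0.067, 0.022, 0.04, 0.195]
```

View pics/w7c.png

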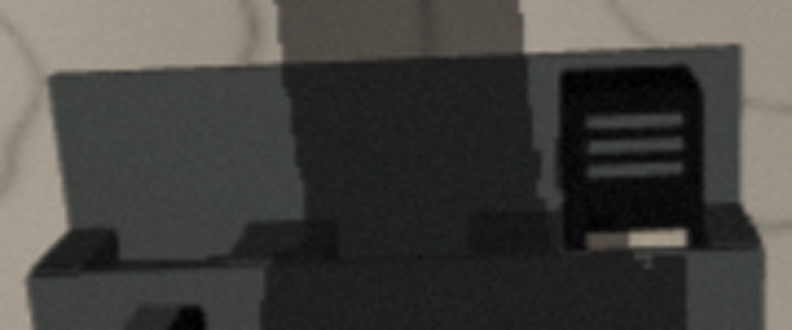

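Request:
{"method": "send_rows", "body": {"claw": 72, "rows": [{"dx":44,"dy":45,"dz":50,"rx":0,"ry":0,"rz":-0.5},{"dx":44,"dy":45,"dz":100,"rx":0,"ry":0,"rz":-0.5},{"dx":44,"dy":45,"dz":150,"rx":0,"ry":0,"rz":-0.5},{"dx":44,"dy":45,"dz":190,"rx":0,"ry":0,"rz":-0.5},{"dx":44,"dy":45,"dz":190,"rx":0,"ry":0,"rz":-0.5},{"dx":44,"dy":45,"dz":190,"rx":0,"ry":0,"rz":-0.5}]}}

```text
clock: 9.55
tool_pos: [0.5888, 0.0596, 0.0804]
tcp_rot: [[-0.047, 0.999, -0.004], [0.999, 0.047, -0.001], [-0.001, -0.004, -1.0]]
contact_force: [0.5, 0.8, 1.1]
grip_width: 0.0721
```

```bash
python3 - <<'E'
from h import *
go(.5907,.0595,.006,1.618); d=snap('wrist','w8.png');go(.5907,.0595,.006,1.618)
E
```

```text
d [-0.1  2.2 74.3] r [-0.05  0.01 -0.  ] n 1.5
d [-0.6  0.1 76.7] r [0.   0.01 0.  ] n 1.5
```

View pics/w8.png

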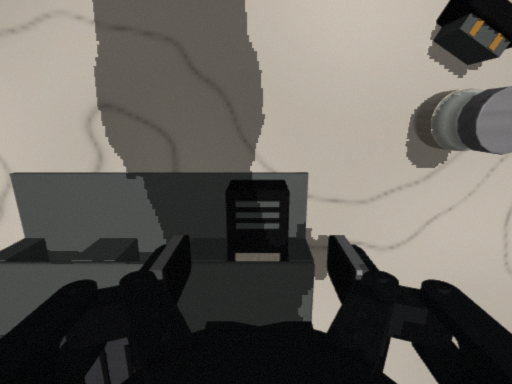

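The pack tail at (226–288, 180–262) is centred between the fingers and aligned. Descending to grip it.

Request:
{"method": "send_rows", "body": {"claw": 72, "rows": [{"dx":0,"dy":0,"dz":35,"rx":0,"ry":0,"rz":0},{"dx":0,"dy":0,"dz":60,"rx":0,"ry":0,"rz":0},{"dx":0,"dy":0,"dz":73,"rx":0,"ry":0,"rz":0},{"dx":0,"dy":0,"dz":73,"rx":0,"ry":0,"rz":0},{"dx":0,"dy":0,"dz":73,"rx":0,"ry":0,"rz":0}]}}

```text
clock: 10.1
tool_pos: [0.5914, 0.0616, 0.011]
tcp_rot: [[-0.049, 0.999, 0.003], [0.999, 0.049, 0.0], [0.0, 0.003, -1.0]]
contact_force: [-0.4, -0.3, 1.5]
grip_width: 0.0718
```

Request:
{"method": "send_rows", "body": {"claw": 20, "force": 80, "rows": [{"dx":0,"dy":0,"dz":0,"rx":0,"ry":0,"rz":0},{"dx":0,"dy":0,"dz":0,"rx":0,"ry":0,"rz":0},{"dx":0,"dy":0,"dz":0,"rx":0,"ry":0,"rz":0},{"dx":0,"dy":0,"dz":0,"rx":0,"ry":0,"rz":0}]}}

```text
clock: 10.5
tool_pos: [0.5911, 0.0606, 0.0111]
tcp_rot: [[-0.049, 0.999, 0.003], [0.999, 0.049, -0.001], [-0.001, 0.002, -1.0]]
contact_force: [-2.5, -3.0, 8.6]
grip_width: 0.0424
```

Request:
{"method": "send_rows", "body": {"rows": [{"dx":0,"dy":-8,"dz":0,"rx":0,"ry":0,"rz":0},{"dx":0,"dy":-16,"dz":0,"rx":0,"ry":0,"rz":0},{"dx":0,"dy":-26,"dz":0,"rx":0,"ry":0,"rz":0},{"dx":0,"dy":-36,"dz":0,"rx":0,"ry":0,"rz":0},{"dx":0,"dy":-46,"dz":0,"rx":0,"ry":0,"rz":0},{"dx":0,"dy":-58,"dz":0,"rx":0,"ry":0,"rz":0},{"dx":0,"dy":-70,"dz":0,"rx":0,"ry":0,"rz":0},{"dx":0,"dy":-80,"dz":-3,"rx":0,"ry":0,"rz":0},{"dx":0,"dy":-80,"dz":-20,"rx":0,"ry":0,"rz":0},{"dx":0,"dy":-80,"dz":-40,"rx":0,"ry":0,"rz":0}]}}

```text
clock: 11.5
tool_pos: [0.5062, 0.0576, 0.0481]
tcp_rot: [[-0.05, 0.999, -0.007], [0.999, 0.05, -0.001], [-0.0, -0.007, -1.0]]
contact_force: [0.7, -0.8, -1.9]
grip_width: 0.0426
```

```bash
python3 - <<'E'
from h import *
d=snap('wrist','w9.png');s=manip.state();print(s['contact_force'],s['grip_width']); go(.373,-.281,.15,1.571+.218)
d=snap('side','s9.png'); cv2.imwrite('pics/s9b.png',cv2.resize(d['pixels'][130:250,200:360,::-1],(800,600)))
E
```

```text
[0.32155179 0.05175933 0.68668311] 0.04284189087367952
d [-331.8 -152.7  -98.7] r [-0.01 -0.   -1.93] n 7.6
```

View pics/w9.png

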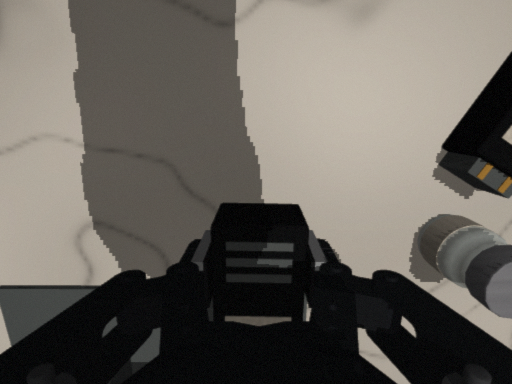

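View pics/s9b.png

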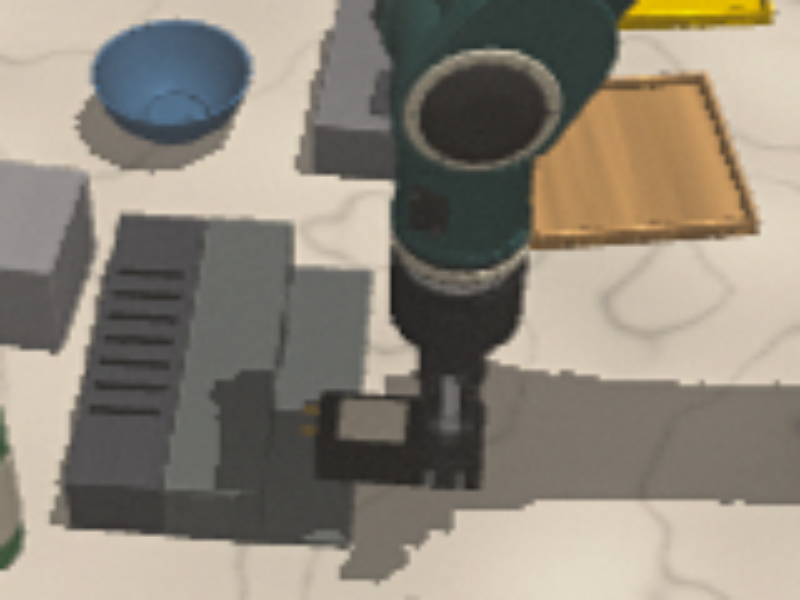

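The pack is held level and clear of the dock. Lifting it and carrying it to the tray.

Request:
{"method": "send_rows", "body": {"rows": [{"dx":0,"dy":-20,"dz":-45,"rx":0,"ry":0,"rz":0},{"dx":-30,"dy":-40,"dz":-85,"rx":0,"ry":0,"rz":0},{"dx":-75,"dy":-60,"dz":-97,"rx":0,"ry":0,"rz":-0.5},{"dx":-120,"dy":-80,"dz":-97,"rx":0,"ry":0,"rz":-0.9},{"dx":-165,"dy":-100,"dz":-97,"rx":0,"ry":0,"rz":-1.3},{"dx":-210,"dy":-118,"dz":-97,"rx":0,"ry":0,"rz":-1.6},{"dx":-255,"dy":-135,"dz":-97,"rx":0,"ry":0,"rz":-1.9},{"dx":-300,"dy":-153,"dz":-97,"rx":0,"ry":0,"rz":-1.9},{"dx":-332,"dy":-153,"dz":-97,"rx":0,"ry":0,"rz":-1.9},{"dx":-332,"dy":-153,"dz":-97,"rx":0,"ry":0,"rz":-1.9}]}}

```text
clock: 12.6
tool_pos: [0.3715, -0.2854, 0.1451]
tcp_rot: [[-0.207, 0.978, -0.002], [0.978, 0.207, -0.001], [-0.001, -0.002, -1.0]]
contact_force: [-0.3, 0.3, -1.5]
grip_width: 0.0425
```

```bash
python3 - <<'E'
from h import *
d=snap('wrist','w10.png');s=manip.state();print(s['contact_force'],s['grip_width'],s['tool_pos']); 
d=snap('side','s10.png'); cv2.imwrite('pics/s10b.png',cv2.resize(d['pixels'][100:220,240:400,::-1],(800,600)))
go(.373,-.281,.012,1.571+.218)
E
```

```text
[-0.02681897  1.2183673  -2.01663631] 0.04289524165804827 [ 0.37180343 -0.28255963  0.1447973 ]
d [ -0.7   1.1 132.7] r [-0.03 -0.03 -0.05] n 2.7
```

View pics/s10b.png

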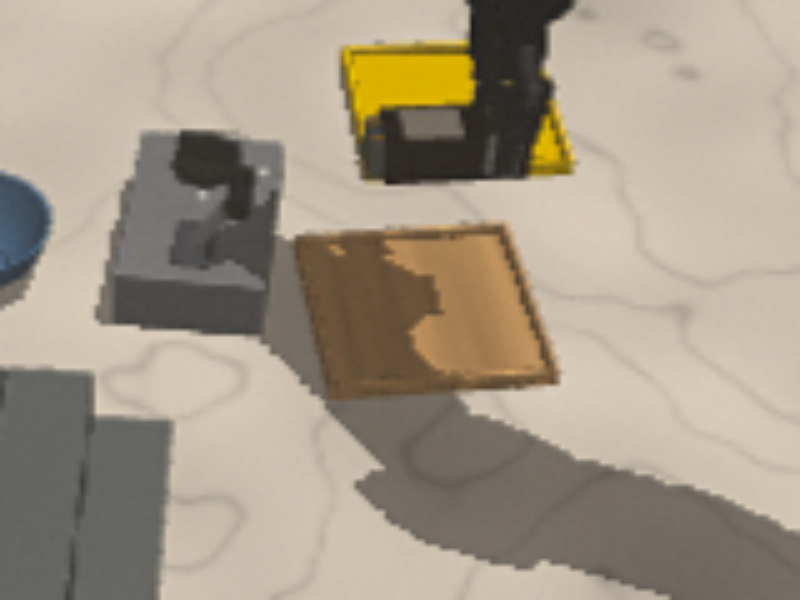

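View pics/w10.png

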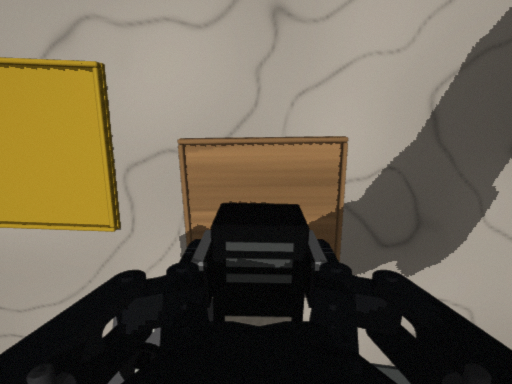

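Request:
{"method": "send_rows", "body": {"rows": [{"dx":0,"dy":0,"dz":45,"rx":0,"ry":0,"rz":0},{"dx":0,"dy":0,"dz":90,"rx":0,"ry":0,"rz":0},{"dx":0,"dy":0,"dz":115,"rx":0,"ry":0,"rz":0},{"dx":0,"dy":0,"dz":127,"rx":0,"ry":0,"rz":0},{"dx":0,"dy":0,"dz":132,"rx":0,"ry":0,"rz":0},{"dx":0,"dy":0,"dz":132,"rx":0,"ry":0,"rz":0},{"dx":0,"dy":0,"dz":132,"rx":0,"ry":0,"rz":0}]}}

```text
clock: 13.4
tool_pos: [0.3744, -0.2816, 0.0151]
tcp_rot: [[-0.214, 0.977, 0.002], [0.977, 0.214, -0.001], [-0.001, 0.002, -1.0]]
contact_force: [0.0, 0.8, -1.8]
grip_width: 0.0429
```

Request:
{"method": "send_rows", "body": {"claw": 62, "rows": [{"dx":0,"dy":0,"dz":0,"rx":0,"ry":0,"rz":0},{"dx":0,"dy":0,"dz":0,"rx":0,"ry":0,"rz":0},{"dx":0,"dy":0,"dz":0,"rx":0,"ry":0,"rz":0},{"dx":0,"dy":0,"dz":-40,"rx":0,"ry":0,"rz":0},{"dx":0,"dy":0,"dz":-90,"rx":0,"ry":0,"rz":0},{"dx":0,"dy":0,"dz":-140,"rx":0,"ry":0,"rz":0},{"dx":0,"dy":0,"dz":-190,"rx":0,"ry":0,"rz":0},{"dx":0,"dy":0,"dz":-240,"rx":0,"ry":0,"rz":0},{"dx":0,"dy":0,"dz":-240,"rx":0,"ry":0,"rz":0}]}}

```text
clock: 14.3
tool_pos: [0.3768, -0.2838, 0.2612]
tcp_rot: [[-0.213, 0.977, 0.012], [0.977, 0.213, -0.007], [-0.009, 0.011, -1.0]]
contact_force: [0.3, 0.5, -0.4]
grip_width: 0.0621
```

```bash
python3 - <<'E'
from h import *
d=snap('wrist','w11.png');s=manip.state();print(s['contact_force'],s['grip_width'],s['tool_pos']); 
d=snap('side','s11.png'); cv2.imwrite('pics/s11b.png',cv2.resize(d['pixels'][:,:,::-1],(800,600)))
go(.40,.17,.3,1.1)
E
```

```text
[-0.23014456  0.0748178  -0.23076869] 0.06186453350392594 [ 0.37523518 -0.28265758  0.25793281]
d [435.6 122.1 -45. ] r [0.04 0.01 7.86] n 9.1
```

View pics/s11b.png

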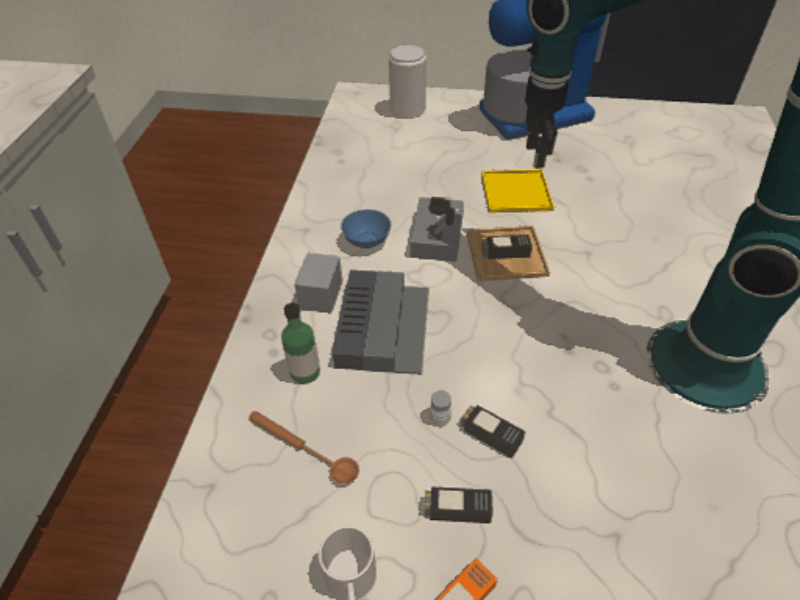

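View pics/w11.png

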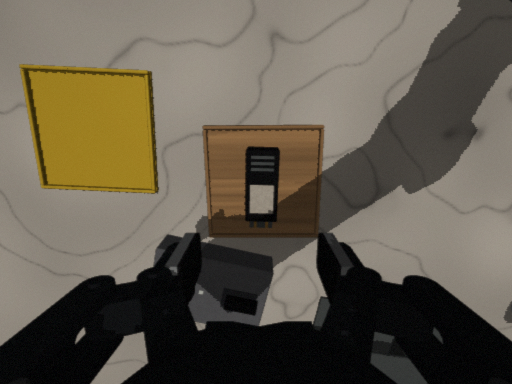

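Charged pack lies flat and centred in the wooden tray, at (262,185) in the wrist view. Both flat packs are still where they were. Moving to pack A.

```bash
python3 - <<'E'
from h import *
go(.47,-.05,.27,1.4);go(.437,.209,.27,1.08)
E
```

```text
d [205.8 143.4 -14.4] r [0.04 0.02 4.42] n 5.0
d [465.9 166.5 -14.9] r [0.04 0.01 8.09] n 9.9
```

Request:
{"method": "send_rows", "body": {"rows": [{"dx":40,"dy":28,"dz":-14,"rx":0,"ry":0,"rz":0.8},{"dx":80,"dy":57,"dz":-14,"rx":0,"ry":0,"rz":1.6},{"dx":120,"dy":86,"dz":-14,"rx":0,"ry":0,"rz":2.4},{"dx":160,"dy":115,"dz":-14,"rx":0,"ry":0,"rz":3.2},{"dx":205,"dy":140,"dz":-14,"rx":0,"ry":0,"rz":4},{"dx":255,"dy":145,"dz":-14,"rx":0,"ry":0,"rz":4.8},{"dx":305,"dy":150,"dz":-14,"rx":0,"ry":0,"rz":5.6},{"dx":355,"dy":155,"dz":-14,"rx":0,"ry":0,"rz":6.4},{"dx":405,"dy":160,"dz":-14,"rx":0,"ry":0,"rz":7.2},{"dx":450,"dy":165,"dz":-14,"rx":0,"ry":0,"rz":8}]}}

```text
clock: 15.4
tool_pos: [0.4369, 0.195, 0.2664]
tcp_rot: [[0.466, 0.885, -0.003], [0.885, -0.466, -0.001], [-0.002, -0.002, -1.0]]
contact_force: [1.1, 0.3, 0.4]
grip_width: 0.0621
```

Request:
{"method": "send_rows", "body": {"claw": 72, "rows": [{"dx":5,"dy":0,"dz":0,"rx":0,"ry":0,"rz":0},{"dx":5,"dy":0,"dz":0,"rx":0,"ry":0,"rz":0}]}}

```text
clock: 15.6
tool_pos: [0.4399, 0.1986, 0.2664]
tcp_rot: [[0.461, 0.887, -0.003], [0.887, -0.461, -0.001], [-0.002, -0.002, -1.0]]
contact_force: [0.3, -0.6, -0.5]
grip_width: 0.0723
```

```bash
cat >> h.py <<'E'
def zoom(fn,out,x0,y0,x1,y1,f):
    im=cv2.imread('pics/'+fn)[y0:y1,x0:x1]; im=cv2.resize(im,None,fx=f,fy=f,interpolation=cv2.INTER_CUBIC)
    for k in range(x0-x0%20+20,x1,20): cv2.putText(im,str(k),((k-x0)*f,10),0,.35,(0,0,255)); cv2.line(im,((k-x0)*f,12),((k-x0)*f,18),(0,0,255))
    for k in range(y0-y0%20+20,y1,20): cv2.putText(im,str(k),(0,(k-y0)*f),0,.35,(0,0,255)); cv2.line(im,(22,(k-y0)*f),(28,(k-y0)*f),(0,0,255))
    cv2.imwrite('pics/'+out,im)
E
python3 - <<'E'
from h import *
d=snap('wrist','w12.png');s=manip.state();print(s['tool_pos'])
zoom('w12.png','w12b.png',160,90,360,240,4)
E
```

```text
[0.44030493 0.19695405 0.26652911]
```

View pics/w12b.png

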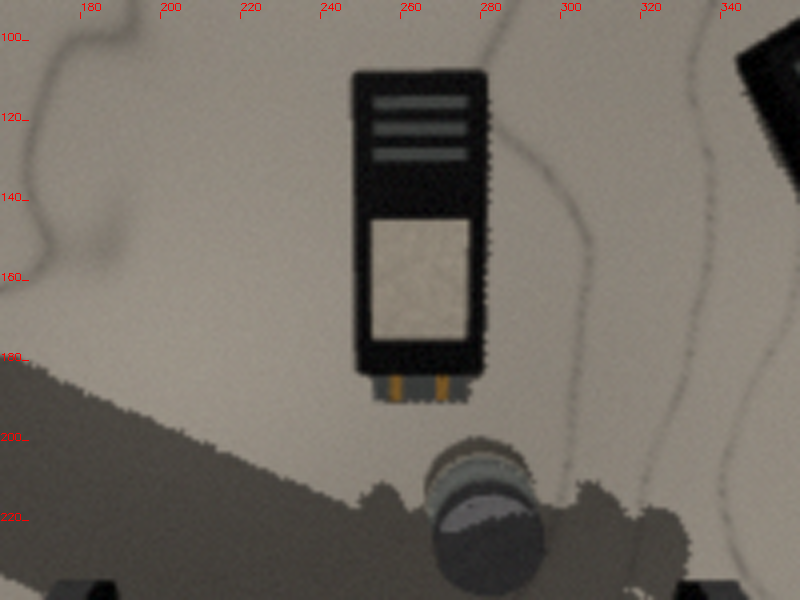

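View pics/w12.png

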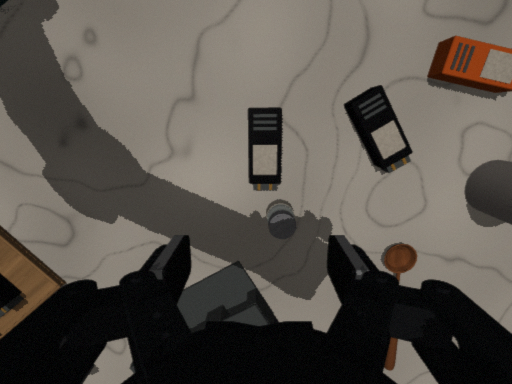

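Pack A's top corners are at (249,108), (281.5,107.5), (280.7,183.2) and (249.5,183.5), with the nose pointing down towards the jar. Pack B is visible at (380,130).

```bash
python3 - <<'E'
from h import *
d=load('w12.png')
P=np.array([ray(d,u,v,.034)[:2] for u,v in((249,108),(281.5,107.5),(280.7,183.2),(249.5,183.5))]);print(P.round(4))
tail=P[:2].mean(0);sh=P[2:].mean(0);dr=sh-tail;L=np.linalg.norm(dr);print('L',L,np.linalg.norm(P[1]-P[0]));dr/=L;yaw=np.arctan2(dr[1],dr[0])
g=tail+.021*dr;print('yaw',yaw,'tail',tail,'center',tail+.055*dr,'grasp',g)
go(g[0],g[1],.08,yaw+np.pi/2);go(g[0],g[1],.006,yaw+np.pi/2)
P=np.array([ray(d,u,v,.034)[:2] for u,v in((249+96.5,103),(374,88))]);print(P)
E
```

```text
[[0.365  0.223 ]
 [0.3836 0.26  ]
 [0.472  0.2153]
 [0.4527 0.1771]]
L 0.0990189056312954 0.041467798561094095
yaw -0.4751811682191246 tail [0.37429251 0.24151227] center [0.42319905 0.21634979] grasp [0.39296591 0.23190478]
d [  9.5 -57.8 186.6] r [-0.02  0.03 -0.08] n 3.9
d [  9.7 -57.7 260.6] r [-0.02  0.03 -0.08] n 5.3
[[0.41616642 0.33455253]
 [0.4160765  0.37314341]]
```

Request:
{"method": "send_rows", "body": {"rows": [{"dx":9,"dy":-58,"dz":45,"rx":0,"ry":0,"rz":0},{"dx":9,"dy":-58,"dz":95,"rx":0,"ry":0,"rz":0},{"dx":9,"dy":-58,"dz":145,"rx":0,"ry":0,"rz":0},{"dx":9,"dy":-58,"dz":190,"rx":0,"ry":0,"rz":0},{"dx":9,"dy":-58,"dz":190,"rx":0,"ry":0,"rz":0},{"dx":9,"dy":-58,"dz":190,"rx":0,"ry":0,"rz":0}]}}

```text
clock: 16.25
tool_pos: [0.393, 0.2306, 0.0766]
tcp_rot: [[0.466, 0.885, -0.004], [0.885, -0.466, -0.003], [-0.004, -0.002, -1.0]]
contact_force: [0.0, -0.3, 0.2]
grip_width: 0.0721
```

```bash
python3 - <<'E'
from h import *
d=snap('wrist','w13.png');go(.393,.2319,.005,1.571-.475)
E
```

```text
d [-0.5 -1.3 73.4] r [-0.    0.01 -0.11] n 1.5
```

View pics/w13.png

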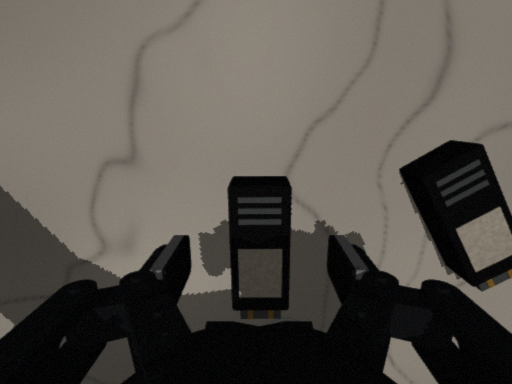

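Centred and aligned between the fingers. Descending and gripping.

Request:
{"method": "send_rows", "body": {"rows": [{"dx":0,"dy":-1,"dz":35,"rx":0,"ry":0,"rz":-0.1},{"dx":0,"dy":-1,"dz":60,"rx":0,"ry":0,"rz":-0.1},{"dx":0,"dy":-1,"dz":72,"rx":0,"ry":0,"rz":-0.1},{"dx":0,"dy":-1,"dz":72,"rx":0,"ry":0,"rz":-0.1},{"dx":0,"dy":-1,"dz":72,"rx":0,"ry":0,"rz":-0.1}]}}

```text
clock: 16.8
tool_pos: [0.3941, 0.2338, 0.0075]
tcp_rot: [[0.457, 0.89, 0.002], [0.89, -0.457, 0.001], [0.002, 0.002, -1.0]]
contact_force: [-0.4, -0.4, 1.1]
grip_width: 0.0719
```

Request:
{"method": "send_rows", "body": {"claw": 20, "force": 90, "rows": [{"dx":0,"dy":0,"dz":0,"rx":0,"ry":0,"rz":0},{"dx":0,"dy":0,"dz":0,"rx":0,"ry":0,"rz":0},{"dx":0,"dy":0,"dz":0,"rx":0,"ry":0,"rz":0},{"dx":0,"dy":0,"dz":0,"rx":0,"ry":0,"rz":0}]}}

```text
clock: 17.2
tool_pos: [0.3935, 0.2334, 0.0076]
tcp_rot: [[0.457, 0.889, 0.002], [0.889, -0.457, 0.0], [0.001, 0.001, -1.0]]
contact_force: [-2.3, -1.9, 12.2]
grip_width: 0.0428
```

Request:
{"method": "send_rows", "body": {"rows": [{"dx":0,"dy":0,"dz":-25,"rx":0,"ry":0,"rz":0},{"dx":0,"dy":0,"dz":-60,"rx":0,"ry":0,"rz":0},{"dx":0,"dy":0,"dz":-100,"rx":0,"ry":0,"rz":0},{"dx":0,"dy":0,"dz":-140,"rx":0,"ry":0,"rz":0},{"dx":0,"dy":0,"dz":-140,"rx":0,"ry":0,"rz":0},{"dx":0,"dy":0,"dz":-140,"rx":0,"ry":0,"rz":0}]}}

```text
clock: 17.8
tool_pos: [0.3931, 0.2331, 0.1469]
tcp_rot: [[0.457, 0.89, 0.002], [0.89, -0.457, 0.001], [0.002, 0.002, -1.0]]
contact_force: [0.2, 0.1, -1.6]
grip_width: 0.0427
```

```bash
python3 - <<'E'
from h import *
go(.508,.0560,.12,1.619)
E
```

```text
d [-105.1  183.1   27. ] r [ 0.02 -0.01 -5.99] n 4.3
```

Request:
{"method": "send_rows", "body": {"rows": [{"dx":-18,"dy":31,"dz":0,"rx":0,"ry":0,"rz":-1},{"dx":-36,"dy":62,"dz":0,"rx":0,"ry":0,"rz":-2},{"dx":-54,"dy":93,"dz":0,"rx":0,"ry":0,"rz":-3},{"dx":-72,"dy":124,"dz":0,"rx":0,"ry":0,"rz":-4},{"dx":-90,"dy":155,"dz":10,"rx":0,"ry":0,"rz":-5},{"dx":-105,"dy":183,"dz":27,"rx":0,"ry":0,"rz":-6},{"dx":-105,"dy":183,"dz":27,"rx":0,"ry":0,"rz":-6},{"dx":-105,"dy":183,"dz":27,"rx":0,"ry":0,"rz":-6},{"dx":-105,"dy":183,"dz":27,"rx":0,"ry":0,"rz":-6}]}}

```text
clock: 18.7
tool_pos: [0.5065, 0.0573, 0.1182]
tcp_rot: [[-0.051, 0.999, -0.002], [0.999, 0.051, 0.0], [0.001, -0.002, -1.0]]
contact_force: [-0.3, 0.1, -1.5]
grip_width: 0.0425
```

```bash
python3 - <<'E'
from h import *
d=snap('wrist','w14.png');s=manip.state();print(s['tool_pos'],s['tcp_rot'],s['grip_width'])
go(.508,.0560,.0145,1.619)
d=snap('side','s14.png'); cv2.imwrite('pics/s14b.png',cv2.resize(d['pixels'][130:280,200:400,::-1],(800,600)))
E
```

```text
[0.50678619 0.05756659 0.11863271] [[-5.13460744e-02  9.98680234e-01 -1.17058588e-03]
 [ 9.98680794e-01  5.13466213e-02  4.42035597e-04]
 [ 5.01557844e-04 -1.14634484e-03 -9.99999217e-01]] 0.04251205485718001
d [ -1.7   1.3 104.1] r [-0.01 -0.01  0.04] n 2.1
```

View pics/w14.png

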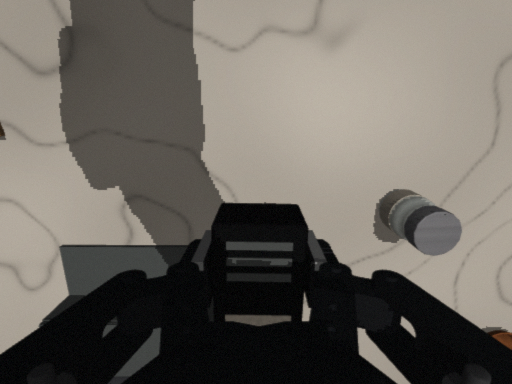

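View pics/s14b.png

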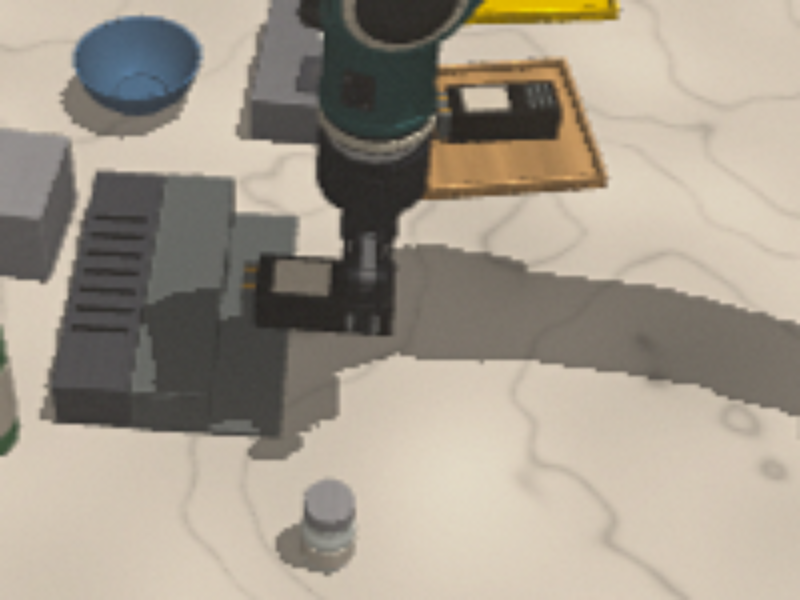

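Request:
{"method": "send_rows", "body": {"rows": [{"dx":-1.5,"dy":1,"dz":40,"rx":0,"ry":0,"rz":0},{"dx":-1.5,"dy":1,"dz":75,"rx":0,"ry":0,"rz":0},{"dx":-1.5,"dy":1,"dz":95,"rx":0,"ry":0,"rz":0},{"dx":-1.5,"dy":1,"dz":104,"rx":0,"ry":0,"rz":0},{"dx":-1.5,"dy":1,"dz":104,"rx":0,"ry":0,"rz":0},{"dx":-1.5,"dy":1,"dz":104,"rx":0,"ry":0,"rz":0}]}}

```text
clock: 19.4
tool_pos: [0.5095, 0.0554, 0.016]
tcp_rot: [[-0.05, 0.999, 0.002], [0.999, 0.05, 0.0], [0.0, 0.002, -1.0]]
contact_force: [-0.3, -0.1, -1.8]
grip_width: 0.0423
```

```bash
python3 - <<'E'
from h import *
s=manip.state();print(s['tool_pos'],s['contact_force'],s['grip_width'])
go(.508,.0560,.0145,1.619)
d=snap('side','s15.png'); zoom('s15.png','s15b.png',210,170,310,250,8)
E
```

```text
[0.50951875 0.05539843 0.01601951] [-0.29426124 -0.14239582 -1.79879152] 0.042280524038276986
d [ 0.7 -1.5  1.5] r [ 0.02 -0.    0.02] n 0.0
```

View pics/s15b.png

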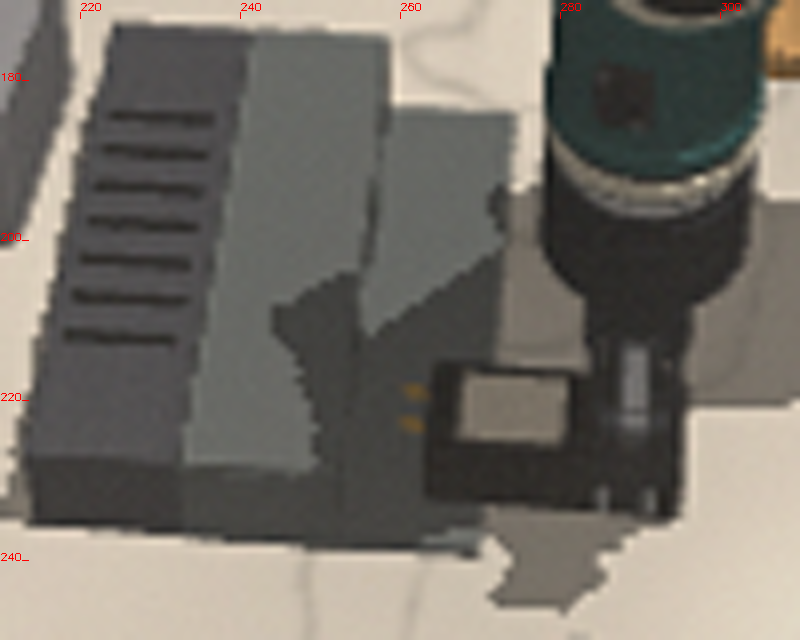

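Request:
{"method": "send_rows", "body": {"rows": [{"dx":0.5,"dy":0,"dz":2.5,"rx":0,"ry":0,"rz":0},{"dx":0.5,"dy":0,"dz":2.5,"rx":0,"ry":0,"rz":0},{"dx":0.5,"dy":10,"dz":2.5,"rx":0,"ry":0,"rz":0},{"dx":0.5,"dy":20,"dz":2.5,"rx":0,"ry":0,"rz":0},{"dx":0.5,"dy":26,"dz":2.5,"rx":0,"ry":0,"rz":0},{"dx":0.5,"dy":32,"dz":2.5,"rx":0,"ry":0,"rz":0},{"dx":0.5,"dy":38,"dz":2.5,"rx":0,"ry":0,"rz":0},{"dx":0.5,"dy":44,"dz":2.5,"rx":0,"ry":0,"rz":0}]}}

```text
clock: 20.25
tool_pos: [0.5518, 0.0575, 0.0127]
tcp_rot: [[-0.05, 0.999, -0.003], [0.999, 0.05, -0.001], [-0.0, -0.003, -1.0]]
contact_force: [-4.2, -0.2, 5.9]
grip_width: 0.0427
```

Request:
{"method": "send_rows", "body": {"rows": [{"dx":0.3,"dy":8,"dz":-0.5,"rx":0,"ry":0,"rz":0},{"dx":0.3,"dy":16,"dz":-0.5,"rx":0,"ry":0,"rz":0},{"dx":0.3,"dy":24,"dz":-0.5,"rx":0,"ry":0,"rz":0},{"dx":0.3,"dy":30,"dz":-0.5,"rx":0,"ry":0,"rz":0},{"dx":0.3,"dy":34,"dz":-0.5,"rx":0,"ry":0,"rz":0},{"dx":0.3,"dy":37,"dz":-0.5,"rx":0,"ry":0,"rz":0},{"dx":0.3,"dy":37,"dz":-0.5,"rx":0,"ry":0,"rz":0}]}}

```text
clock: 20.95
tool_pos: [0.5899, 0.0596, 0.0129]
tcp_rot: [[-0.049, 0.999, 0.0], [0.999, 0.049, 0.0], [0.0, 0.0, -1.0]]
contact_force: [0.9, 0.1, -1.4]
grip_width: 0.0427
```

Moving freely. I'll push to the end wall in small steps.

Request:
{"method": "send_rows", "body": {"rows": [{"dx":0,"dy":2,"dz":0,"rx":0,"ry":0,"rz":0},{"dx":0,"dy":4,"dz":0,"rx":0,"ry":0,"rz":0},{"dx":0,"dy":6,"dz":0,"rx":0,"ry":0,"rz":0},{"dx":0,"dy":6,"dz":0,"rx":0,"ry":0,"rz":0}]}}

```text
clock: 21.35
tool_pos: [0.5905, 0.0595, 0.0127]
tcp_rot: [[-0.05, 0.999, -0.01], [0.999, 0.05, -0.002], [-0.002, -0.01, -1.0]]
contact_force: [-14.2, -1.5, 10.2]
grip_width: 0.0423
```

It reached the end wall at 14 N. Relaxing, releasing and going up to look.

Request:
{"method": "send_rows", "body": {"rows": [{"dx":0,"dy":-5,"dz":0,"rx":0,"ry":0,"rz":0},{"dx":0,"dy":-5,"dz":0,"rx":0,"ry":0,"rz":0}]}}

```text
clock: 21.55
tool_pos: [0.5902, 0.0597, 0.0131]
tcp_rot: [[-0.05, 0.999, 0.0], [0.999, 0.05, 0.0], [0.0, 0.0, -1.0]]
contact_force: [0.6, -0.4, -1.9]
grip_width: 0.0427
```

Request:
{"method": "send_rows", "body": {"claw": 62, "rows": [{"dx":0,"dy":0,"dz":0,"rx":0,"ry":0,"rz":0},{"dx":0,"dy":0,"dz":0,"rx":0,"ry":0,"rz":0},{"dx":0,"dy":0,"dz":0,"rx":0,"ry":0,"rz":0},{"dx":0,"dy":0,"dz":-40,"rx":0,"ry":0,"rz":0},{"dx":0,"dy":0,"dz":-90,"rx":0,"ry":0,"rz":0},{"dx":0,"dy":0,"dz":-140,"rx":0,"ry":0,"rz":0},{"dx":0,"dy":0,"dz":-190,"rx":0,"ry":0,"rz":0},{"dx":0,"dy":0,"dz":-230,"rx":0,"ry":0,"rz":0},{"dx":0,"dy":0,"dz":-230,"rx":0,"ry":0,"rz":0}]}}

```text
clock: 22.45
tool_pos: [0.5944, 0.0604, 0.2501]
tcp_rot: [[-0.049, 0.999, 0.013], [0.999, 0.049, 0.001], [0.001, 0.013, -1.0]]
contact_force: [0.9, -0.5, -0.1]
grip_width: 0.0621
```

```bash
python3 - <<'E'
from h import *
d=snap('wrist','w16.png')
zoom('w16.png','w16b.png',200,130,320,230,6)
go(.46,.355,.27,1.65)
E
```

```text
d [ 301.2 -117.7  -24.1] r [ 0.08 -0.   -0.34] n 6.5
```

View pics/w16b.png

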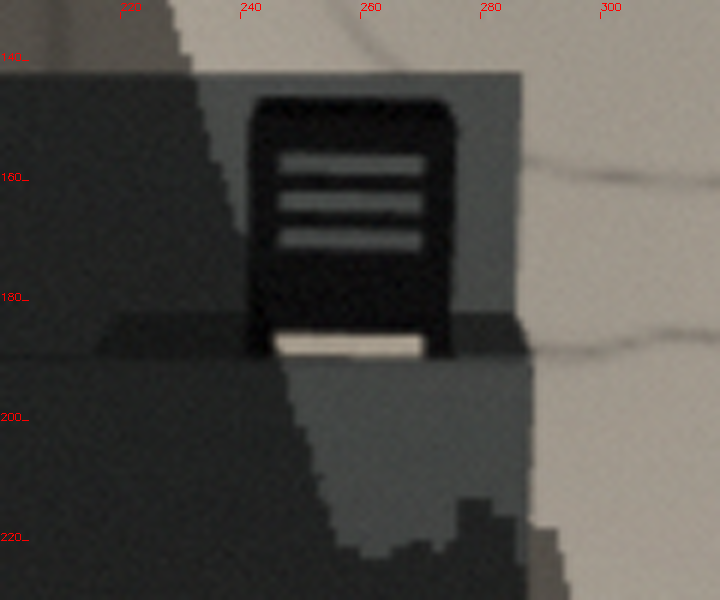

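View pics/w16.png

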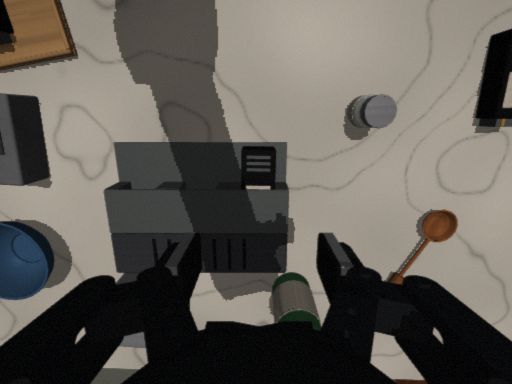

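Pack A is home in bay 3; its tail at (242–275,146) looks the same as the charged pack's did. Going to pack B.

Request:
{"method": "send_rows", "body": {"claw": 72, "rows": [{"dx":45,"dy":-18,"dz":-20,"rx":0,"ry":0,"rz":-0.3},{"dx":90,"dy":-36,"dz":-20,"rx":0,"ry":0,"rz":-0.3},{"dx":135,"dy":-54,"dz":-20,"rx":0,"ry":0,"rz":-0.3},{"dx":180,"dy":-72,"dz":-20,"rx":0,"ry":0,"rz":-0.3},{"dx":225,"dy":-90,"dz":-20,"rx":0,"ry":0,"rz":-0.3},{"dx":270,"dy":-108,"dz":-20,"rx":0,"ry":0,"rz":-0.3},{"dx":300,"dy":-118,"dz":-20,"rx":0,"ry":0,"rz":-0.3},{"dx":300,"dy":-118,"dz":-20,"rx":0,"ry":0,"rz":-0.3},{"dx":300,"dy":-118,"dz":-20,"rx":0,"ry":0,"rz":-0.3}]}}

```text
clock: 23.4
tool_pos: [0.4571, 0.3534, 0.2615]
tcp_rot: [[-0.077, 0.997, -0.002], [0.997, 0.077, -0.002], [-0.001, -0.002, -1.0]]
contact_force: [0.0, 0.2, -0.3]
grip_width: 0.0722
```

```bash
python3 - <<'E'
from h import *
d=snap('wrist','w17.png');print(manip.state()['tool_pos'])
zoom('w17.png','w17b.png',180,60,340,210,5)
E
```

```text
[0.45803163 0.35224184 0.26163022]
```

View pics/w17b.png

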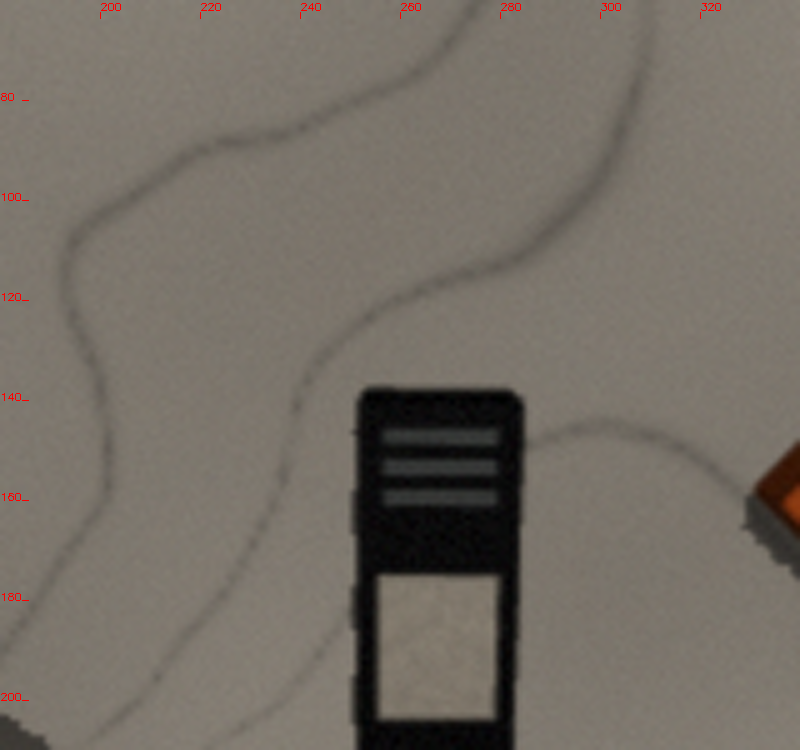

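View pics/w17.png

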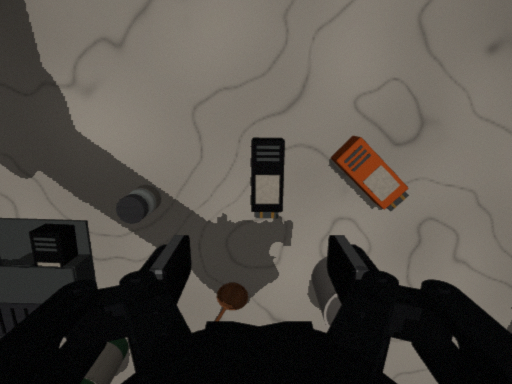

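Pack B's tail corners are at (251.6,138) and (284.6,138). Its ribs centre on (268.1,153) and its label on (267.6,189.5); the orange decoy is well to the right.

```bash
python3 - <<'E'
from h import *
d=load('w17.png')
f=lambda u,v:ray(d,u,v,.034)[:2]
t=(f(251.6,138)+f(284.6,138))/2;n=(f(251.5,211)+f(282.7,210.8))/2;a=f(268.1,153);b=f(267.6,189.5)
print(t,n,np.linalg.norm(n-t)); 
for p,q in((t,n),(a,b)): print(np.arctan2(*(q-p)[::-1]))
yaw=np.arctan2(*(n-t)[::-1]);g=t+.021*(n-t)/np.linalg.norm(n-t);print(yaw,g)
go(g[0],g[1],.08,yaw+np.pi/2)
E
```

```text
[0.41585771 0.36177452] [0.5151883  0.36897061] 0.09959091857070003
0.07231953041130454
0.07255661766191829
0.07231953041130454 [0.43680282 0.36329191]
d [ 13.  -20.  181.6] r [-0.02  0.02  0.03] n 3.7
```

Request:
{"method": "send_rows", "body": {"rows": [{"dx":13,"dy":-20,"dz":45,"rx":0,"ry":0,"rz":0},{"dx":13,"dy":-20,"dz":95,"rx":0,"ry":0,"rz":0},{"dx":13,"dy":-20,"dz":145,"rx":0,"ry":0,"rz":0},{"dx":13,"dy":-20,"dz":185,"rx":0,"ry":0,"rz":0},{"dx":13,"dy":-20,"dz":190,"rx":0,"ry":0,"rz":0},{"dx":13,"dy":-20,"dz":190,"rx":0,"ry":0,"rz":0}]}}

```text
clock: 24.05
tool_pos: [0.4374, 0.3634, 0.0724]
tcp_rot: [[-0.074, 0.997, -0.002], [0.997, 0.074, -0.002], [-0.002, -0.002, -1.0]]
contact_force: [1.4, 0.0, 0.8]
grip_width: 0.0716
```

```bash
python3 - <<'E'
from h import *
d=snap('wrist','w18.png');go(.4368,.3633,.005,1.571+.0724)
E
```

```text
d [-1.3 -1.6 69.1] r [ 0.01 -0.01  0.02] n 1.4
```

View pics/w18.png

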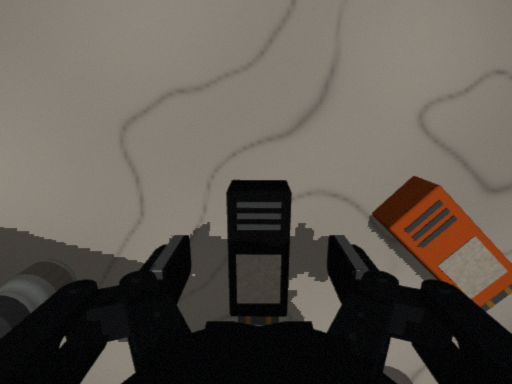

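Centred. Descending, gripping and lifting.

Request:
{"method": "send_rows", "body": {"rows": [{"dx":-1,"dy":-1.5,"dz":35,"rx":0,"ry":0,"rz":0},{"dx":-1,"dy":-1.5,"dz":57,"rx":0,"ry":0,"rz":0},{"dx":-1,"dy":-1.5,"dz":68,"rx":0,"ry":0,"rz":0},{"dx":-1,"dy":-1.5,"dz":68,"rx":0,"ry":0,"rz":0},{"dx":-1,"dy":-1.5,"dz":68,"rx":0,"ry":0,"rz":0}]}}

```text
clock: 24.6
tool_pos: [0.4367, 0.3647, 0.0068]
tcp_rot: [[-0.075, 0.997, 0.002], [0.997, 0.075, 0.002], [0.002, 0.002, -1.0]]
contact_force: [0.7, 0.3, 0.3]
grip_width: 0.0724
```

Request:
{"method": "send_rows", "body": {"claw": 20, "force": 90, "rows": [{"dx":0,"dy":0,"dz":0,"rx":0,"ry":0,"rz":0},{"dx":0,"dy":0,"dz":0,"rx":0,"ry":0,"rz":0},{"dx":0,"dy":0,"dz":0,"rx":0,"ry":0,"rz":0},{"dx":0,"dy":0,"dz":0,"rx":0,"ry":0,"rz":0}]}}

```text
clock: 25.0
tool_pos: [0.4365, 0.3644, 0.0067]
tcp_rot: [[-0.075, 0.997, 0.002], [0.997, 0.075, 0.001], [0.001, 0.002, -1.0]]
contact_force: [-0.7, -0.2, 8.0]
grip_width: 0.0424
```

Request:
{"method": "send_rows", "body": {"rows": [{"dx":0,"dy":0,"dz":-25,"rx":0,"ry":0,"rz":0},{"dx":0,"dy":0,"dz":-60,"rx":0,"ry":0,"rz":0},{"dx":0,"dy":0,"dz":-100,"rx":0,"ry":0,"rz":0},{"dx":0,"dy":0,"dz":-140,"rx":0,"ry":0,"rz":0},{"dx":0,"dy":0,"dz":-140,"rx":0,"ry":0,"rz":0},{"dx":0,"dy":0,"dz":-140,"rx":0,"ry":0,"rz":0}]}}

```text
clock: 25.6
tool_pos: [0.4357, 0.3636, 0.1458]
tcp_rot: [[-0.075, 0.997, 0.001], [0.997, 0.075, 0.001], [0.0, 0.001, -1.0]]
contact_force: [0.2, -1.5, -3.1]
grip_width: 0.0423
```

```bash
python3 - <<'E'
from h import *
# bay axis refs from bay3: point (.591,.0603) dock x -.029
e=np.array([np.cos(.049),np.sin(.049)]);n=np.array([-e[1],e[0]])
h3=np.array([.5905,.0597])
for k,b in((1,h3-.156*n),(2,h3-.078*n)): print(k,'home',b,'pre',b-.083*e)
go(*(h3-.156*n-.083*e),.12,1.620)
E
```

```text
1 home [ 0.59814094 -0.09611276] pre [ 0.51524056 -0.10017813]
2 home [ 0.59432047 -0.01820638] pre [ 0.51142009 -0.02227175]
d [-468.5   44.3   25.6] r [ 0.02 -0.01  0.3 ] n 9.4
```

Request:
{"method": "send_rows", "body": {"rows": [{"dx":-45,"dy":5,"dz":0,"rx":0,"ry":0,"rz":0},{"dx":-93,"dy":10,"dz":0,"rx":0,"ry":0,"rz":0},{"dx":-141,"dy":15,"dz":0,"rx":0,"ry":0,"rz":0.1},{"dx":-189,"dy":20,"dz":0,"rx":0,"ry":0,"rz":0.1},{"dx":-237,"dy":25,"dz":0,"rx":0,"ry":0,"rz":0.2},{"dx":-285,"dy":30,"dz":0,"rx":0,"ry":0,"rz":0.2},{"dx":-333,"dy":35,"dz":0,"rx":0,"ry":0,"rz":0.3},{"dx":-381,"dy":40,"dz":0,"rx":0,"ry":0,"rz":0.3},{"dx":-429,"dy":44,"dz":0,"rx":0,"ry":0,"rz":0.3},{"dx":-468,"dy":44,"dz":0,"rx":0,"ry":0,"rz":0.3}]}}

```text
clock: 26.6
tool_pos: [0.5135, -0.1027, 0.143]
tcp_rot: [[-0.047, 0.999, -0.004], [0.999, 0.047, -0.0], [0.0, -0.004, -1.0]]
contact_force: [-0.2, -0.1, -3.1]
grip_width: 0.0428
```

Request:
{"method": "send_rows", "body": {"rows": [{"dx":0,"dy":0,"dz":0,"rx":0,"ry":0,"rz":0},{"dx":0,"dy":0,"dz":0,"rx":0,"ry":0,"rz":0},{"dx":0,"dy":0,"dz":0,"rx":0,"ry":0,"rz":0}]}}

```text
clock: 26.9
tool_pos: [0.5138, -0.0981, 0.1438]
tcp_rot: [[-0.051, 0.999, -0.003], [0.999, 0.051, 0.001], [0.001, -0.003, -1.0]]
contact_force: [-0.4, 0.2, -3.0]
grip_width: 0.0426
```

```bash
python3 - <<'E'
from h import *
s=manip.state();print(s['tool_pos'],s['tcp_rot'],s['grip_width'])
d=snap('wrist','w19.png')
go(.5152,-.1002,.014,1.620)
d=snap('side','s19.png'); cv2.imwrite('pics/s19b.png',cv2.resize(d['pixels'][130:280,200:400,::-1],(800,600)))
E
```

```text
[ 0.51383849 -0.09811871  0.14376699] [[-0.05117836  0.99868612 -0.00260934]
 [ 0.99868859  0.05118172  0.00123542]
 [ 0.00136735 -0.00254269 -0.99999583]] 0.042552870225435004
d [ -2.6   1.2 130.1] r [-0.02 -0.01  0.03] n 2.6
```

View pics/w19.png

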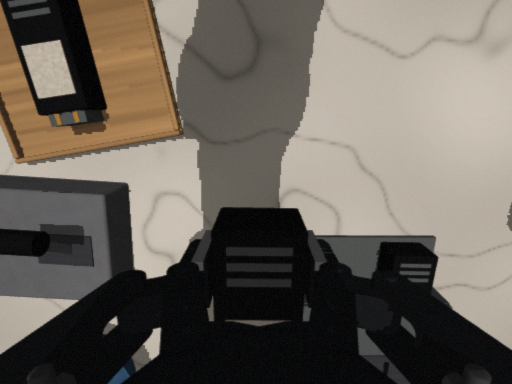

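View pics/s19b.png

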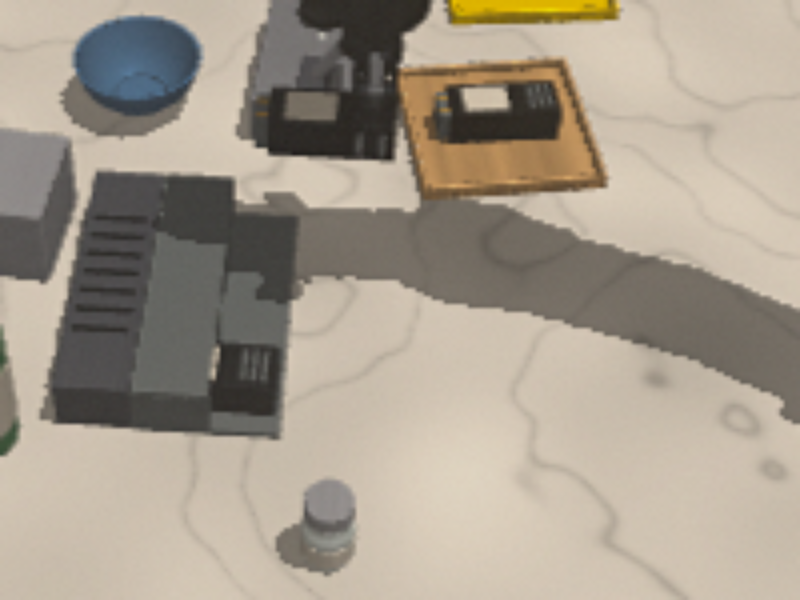

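Request:
{"method": "send_rows", "body": {"rows": [{"dx":-2,"dy":1,"dz":45,"rx":0,"ry":0,"rz":0},{"dx":-2,"dy":1,"dz":90,"rx":0,"ry":0,"rz":0},{"dx":-2,"dy":1,"dz":118,"rx":0,"ry":0,"rz":0},{"dx":-2,"dy":1,"dz":130,"rx":0,"ry":0,"rz":0},{"dx":-2,"dy":1,"dz":130,"rx":0,"ry":0,"rz":0},{"dx":-2,"dy":1,"dz":130,"rx":0,"ry":0,"rz":0}]}}

```text
clock: 27.6
tool_pos: [0.5171, -0.101, 0.0161]
tcp_rot: [[-0.051, 0.999, 0.002], [0.999, 0.051, -0.0], [-0.0, 0.002, -1.0]]
contact_force: [-0.4, -1.1, -1.6]
grip_width: 0.0422
```

```bash
python3 - <<'E'
from h import *
s=manip.state();print(s['tool_pos'],s['contact_force'],s['grip_width'])
go(.5152,-.1002,.013,1.620)
E
```

```text
[ 0.51708926 -0.10098029  0.0160943 ] [-0.38157153 -1.06865146 -1.5817109 ] 0.042186866182990994
d [ 0.9 -1.9  3.1] r [0.02 0.   0.02] n 0.1
```

Request:
{"method": "send_rows", "body": {"rows": [{"dx":0.9,"dy":0,"dz":3,"rx":0,"ry":0,"rz":0},{"dx":0.9,"dy":0,"dz":3,"rx":0,"ry":0,"rz":0},{"dx":0.9,"dy":10,"dz":3,"rx":0,"ry":0,"rz":0},{"dx":0.9,"dy":20,"dz":3,"rx":0,"ry":0,"rz":0},{"dx":0.9,"dy":26,"dz":3,"rx":0,"ry":0,"rz":0},{"dx":0.9,"dy":32,"dz":3,"rx":0,"ry":0,"rz":0},{"dx":0.9,"dy":38,"dz":3,"rx":0,"ry":0,"rz":0},{"dx":0.9,"dy":44,"dz":3,"rx":0,"ry":0,"rz":0}]}}

```text
clock: 28.4
tool_pos: [0.5601, -0.0985, 0.0119]
tcp_rot: [[-0.05, 0.999, -0.001], [0.999, 0.05, -0.0], [0.0, -0.001, -1.0]]
contact_force: [-2.0, -0.1, -1.8]
grip_width: 0.0427
```

Request:
{"method": "send_rows", "body": {"rows": [{"dx":0,"dy":8,"dz":0,"rx":0,"ry":0,"rz":0},{"dx":0,"dy":16,"dz":0,"rx":0,"ry":0,"rz":0},{"dx":0,"dy":24,"dz":0,"rx":0,"ry":0,"rz":0},{"dx":0,"dy":31,"dz":0,"rx":0,"ry":0,"rz":0},{"dx":0,"dy":35,"dz":0,"rx":0,"ry":0,"rz":0},{"dx":0,"dy":38,"dz":0,"rx":0,"ry":0,"rz":0},{"dx":0,"dy":38,"dz":0,"rx":0,"ry":0,"rz":0}]}}

```text
clock: 29.1
tool_pos: [0.5958, -0.0966, 0.0119]
tcp_rot: [[-0.05, 0.999, -0.005], [0.999, 0.05, -0.0], [0.0, -0.005, -1.0]]
contact_force: [-6.3, 0.0, 3.0]
grip_width: 0.0426
```

Request:
{"method": "send_rows", "body": {"rows": [{"dx":0,"dy":2,"dz":0,"rx":0,"ry":0,"rz":0},{"dx":0,"dy":4,"dz":0,"rx":0,"ry":0,"rz":0},{"dx":0,"dy":5,"dz":0,"rx":0,"ry":0,"rz":0},{"dx":0,"dy":5,"dz":0,"rx":0,"ry":0,"rz":0}]}}

```text
clock: 29.5
tool_pos: [0.5957, -0.0966, 0.0118]
tcp_rot: [[-0.049, 0.999, -0.015], [0.999, 0.049, -0.001], [-0.0, -0.015, -1.0]]
contact_force: [-21.7, -0.4, 17.0]
grip_width: 0.0423
```

Request:
{"method": "send_rows", "body": {"rows": [{"dx":0,"dy":-6,"dz":0,"rx":0,"ry":0,"rz":0},{"dx":0,"dy":-6,"dz":0,"rx":0,"ry":0,"rz":0}]}}

```text
clock: 29.7
tool_pos: [0.5959, -0.0968, 0.0121]
tcp_rot: [[-0.049, 0.999, -0.001], [0.999, 0.049, -0.0], [-0.0, -0.001, -1.0]]
contact_force: [-4.6, 0.0, -2.1]
grip_width: 0.0426
```

Request:
{"method": "send_rows", "body": {"claw": 62, "rows": [{"dx":0,"dy":0,"dz":0,"rx":0,"ry":0,"rz":0},{"dx":0,"dy":0,"dz":0,"rx":0,"ry":0,"rz":0},{"dx":0,"dy":0,"dz":0,"rx":0,"ry":0,"rz":0},{"dx":0,"dy":0,"dz":-40,"rx":0,"ry":0,"rz":0},{"dx":45,"dy":0,"dz":-85,"rx":0,"ry":0,"rz":0},{"dx":80,"dy":-20,"dz":-130,"rx":0,"ry":0,"rz":0},{"dx":100,"dy":-40,"dz":-180,"rx":0,"ry":0,"rz":0},{"dx":100,"dy":-50,"dz":-230,"rx":0,"ry":0,"rz":0},{"dx":100,"dy":-50,"dz":-230,"rx":0,"ry":0,"rz":0},{"dx":100,"dy":-50,"dz":-230,"rx":0,"ry":0,"rz":0}]}}

```text
clock: 30.7
tool_pos: [0.5441, 0.0022, 0.2473]
tcp_rot: [[-0.051, 0.999, 0.01], [0.999, 0.051, -0.0], [-0.001, 0.01, -1.0]]
contact_force: [0.2, 0.6, -0.1]
grip_width: 0.0622
```

```bash
python3 - <<'E'
from h import *
d=snap('wrist','w20.png')
cv2.imwrite('pics/w20b.png',cv2.resize(cv2.imread('pics/w20.png'),(800,600)))
print(manip.state()['tool_pos'])
d=snap('side','s20.png'); cv2.imwrite('pics/s20b.png',cv2.resize(d['pixels'][:,:,::-1],(800,600)))
E
```

```text
[0.54324462 0.00136165 0.24468234]
```

View pics/w20b.png

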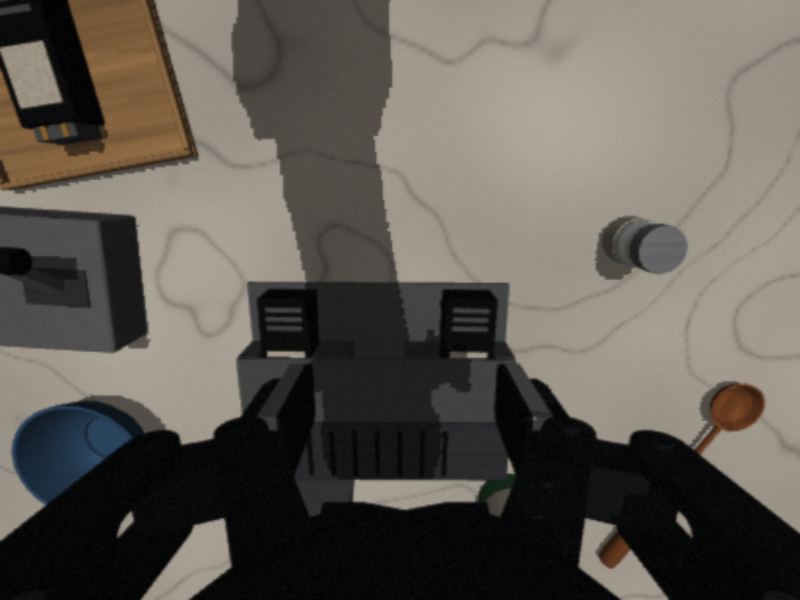

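View pics/s20b.png

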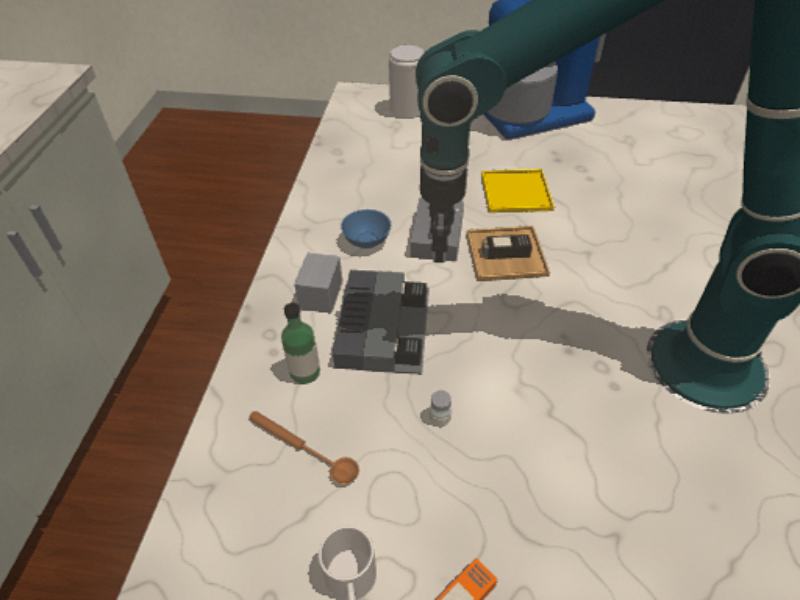

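Both tails sit about the same distance behind the floor edge, with their back edges at rows ~292 and 290 against the floor edge at row ~283. I'll check the numbers before switching the mains on.

```bash
zoom=1; python3 - <<'E'
from h import *
d=load('w20.png');zoom('w20.png','w20c.png',145,170,335,240,4)
E
```

```text
(no output)
```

View pics/w20c.png

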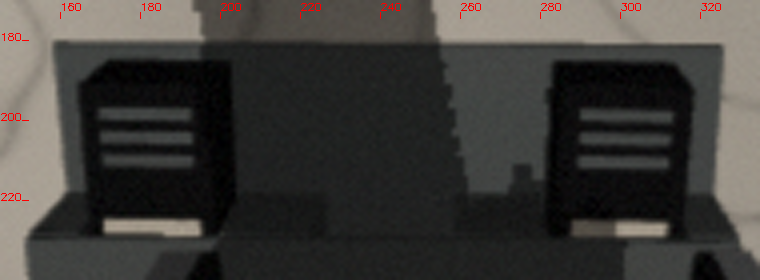

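Both packs are home to within 1–2 mm. Next I flip the isolator on from its -x side with closed fingers.

```bash
python3 - <<'E'
from h import *
go(.503,-.274,.2,1.571)
E
```

```text
d [-272.5  -53.1   42.8] r [0.03 0.   0.57] n 5.6
```

Request:
{"method": "send_rows", "body": {"claw": 0, "rows": [{"dx":-45,"dy":-20,"dz":0,"rx":0,"ry":0,"rz":0.6},{"dx":-90,"dy":-40,"dz":0,"rx":0,"ry":0,"rz":0.6},{"dx":-135,"dy":-53,"dz":0,"rx":0,"ry":0,"rz":0.6},{"dx":-180,"dy":-53,"dz":10,"rx":0,"ry":0,"rz":0.6},{"dx":-225,"dy":-53,"dz":25,"rx":0,"ry":0,"rz":0.6},{"dx":-272,"dy":-53,"dz":42,"rx":0,"ry":0,"rz":0.6},{"dx":-272,"dy":-53,"dz":42,"rx":0,"ry":0,"rz":0.6},{"dx":-272,"dy":-53,"dz":42,"rx":0,"ry":0,"rz":0.6}]}}

```text
clock: 31.6
tool_pos: [0.501, -0.2745, 0.1973]
tcp_rot: [[0.006, 1.0, -0.004], [1.0, -0.006, 0.002], [0.002, -0.004, -1.0]]
contact_force: [0.1, -0.1, 0.2]
grip_width: -0.0002
```

```bash
python3 - <<'E'
from h import *
go(.501,-.274,.085,1.571)
d=snap('wrist','w21.png')
E
```

```text
d [  0.2   0.4 112.3] r [-0.05 -0.03 -0.07] n 2.2
```

View pics/w21.png

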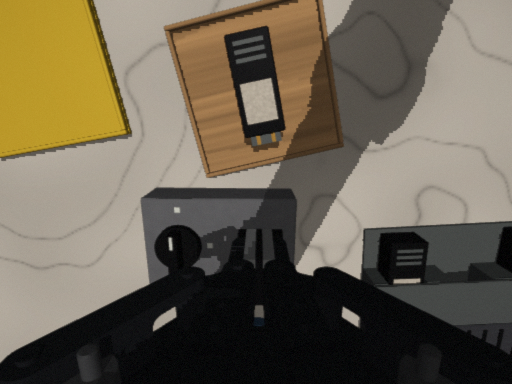

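Request:
{"method": "send_rows", "body": {"rows": [{"dx":0,"dy":0,"dz":45,"rx":0,"ry":0,"rz":0},{"dx":0,"dy":0,"dz":85,"rx":0,"ry":0,"rz":0},{"dx":0,"dy":0,"dz":112,"rx":0,"ry":0,"rz":0},{"dx":0,"dy":0,"dz":112,"rx":0,"ry":0,"rz":0},{"dx":0,"dy":0,"dz":112,"rx":0,"ry":0,"rz":0}]}}

```text
clock: 32.15
tool_pos: [0.5032, -0.2723, 0.0885]
tcp_rot: [[0.001, 1.0, 0.0], [1.0, -0.001, 0.001], [0.001, 0.0, -1.0]]
contact_force: [0.3, 0.5, 0.1]
grip_width: 0.0
```

Request:
{"method": "send_rows", "body": {"rows": [{"dx":0,"dy":15,"dz":0,"rx":0,"ry":0,"rz":0},{"dx":0,"dy":30,"dz":0,"rx":0,"ry":0,"rz":0},{"dx":0,"dy":45,"dz":0,"rx":0,"ry":0,"rz":0},{"dx":0,"dy":60,"dz":0,"rx":0,"ry":0,"rz":0},{"dx":0,"dy":72,"dz":0,"rx":0,"ry":0,"rz":0},{"dx":0,"dy":81,"dz":0,"rx":0,"ry":0,"rz":0},{"dx":0,"dy":81,"dz":0,"rx":0,"ry":0,"rz":0},{"dx":0,"dy":76,"dz":-50,"rx":0,"ry":0,"rz":0},{"dx":0,"dy":76,"dz":-100,"rx":0,"ry":0,"rz":0},{"dx":0,"dy":76,"dz":-110,"rx":0,"ry":0,"rz":0}]}}

```text
clock: 33.15
tool_pos: [0.5819, -0.2749, 0.2055]
tcp_rot: [[0.003, 1.0, 0.011], [1.0, -0.003, -0.005], [-0.004, 0.011, -1.0]]
contact_force: [0.5, 0.2, 0.2]
grip_width: -0.0002
```

```bash
python3 - <<'E'
from h import *
d=snap('wrist','w22.png')
d=snap('scene','c22.png'); cv2.imwrite('pics/c22b.png',cv2.resize(d['pixels'][150:280,110:310,::-1],(800,520)))
go(.5716,-.363,.2,0)
go(.5716,-.363,.12,np.pi/2)
E
```

```text
d [-88.7  -8.3   1.9] r [ 0.08 -0.03 17.97] n 10.5
d [-88.5  -8.8  81.9] r [ 0.07  0.03 -0.03] n 2.4
```

View pics/c22b.png

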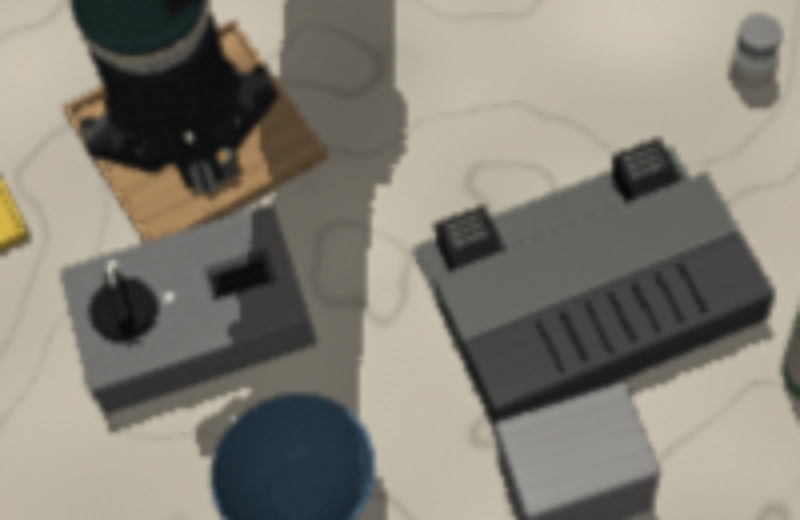

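View pics/w22.png

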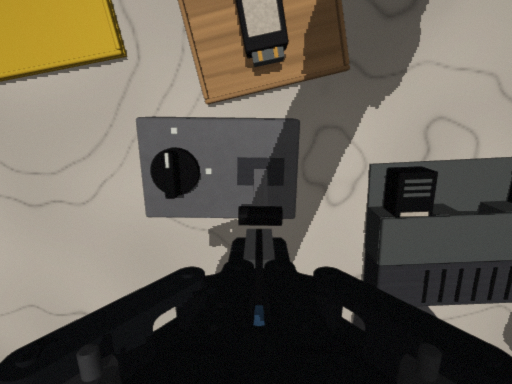

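The isolator is on, with the grip at (260,215) leaning away from the robot. The selector is still off. Now the selector goes back to charge.

Request:
{"method": "send_rows", "body": {"claw": 36, "rows": [{"dx":-45,"dy":-5,"dz":0,"rx":0,"ry":0,"rz":0},{"dx":-88,"dy":-9,"dz":0,"rx":0,"ry":0,"rz":0},{"dx":-88,"dy":-9,"dz":40,"rx":0,"ry":0,"rz":0},{"dx":-88,"dy":-9,"dz":85,"rx":0,"ry":0,"rz":0},{"dx":-88,"dy":-9,"dz":85,"rx":0,"ry":0,"rz":0},{"dx":-88,"dy":-9,"dz":85,"rx":0,"ry":0,"rz":0}]}}

```text
clock: 33.85
tool_pos: [0.5685, -0.3608, 0.1117]
tcp_rot: [[0.002, 1.0, -0.003], [1.0, -0.002, 0.002], [0.002, -0.003, -1.0]]
contact_force: [-0.1, -0.2, 0.6]
grip_width: 0.0361
```

```bash
python3 - <<'E'
from h import *
go(.571,-.3635,.064,np.pi/2)
d=snap('wrist','w23.png')
E
```

```text
d [-2.8  2.6 47.7] r [-0.03 -0.02 -0.03] n 1.0
```

View pics/w23.png

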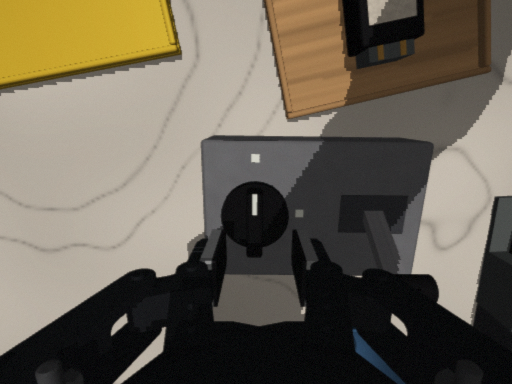

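Request:
{"method": "send_rows", "body": {"rows": [{"dx":-2.5,"dy":2.5,"dz":30,"rx":0,"ry":0,"rz":0},{"dx":-2.5,"dy":2.5,"dz":47,"rx":0,"ry":0,"rz":0},{"dx":-2.5,"dy":2.5,"dz":47,"rx":0,"ry":0,"rz":0},{"dx":-2.5,"dy":2.5,"dz":47,"rx":0,"ry":0,"rz":0}]}}

```text
clock: 34.3
tool_pos: [0.5722, -0.3642, 0.067]
tcp_rot: [[0.003, 1.0, 0.001], [1.0, -0.003, -0.0], [-0.0, 0.001, -1.0]]
contact_force: [0.6, 0.2, 0.7]
grip_width: 0.0359
```

Request:
{"method": "send_rows", "body": {"claw": 0, "force": 30, "rows": [{"dx":0,"dy":0,"dz":0,"rx":0,"ry":0,"rz":0},{"dx":0,"dy":0,"dz":0,"rx":0,"ry":0,"rz":0},{"dx":0,"dy":0,"dz":0,"rx":0,"ry":0,"rz":0}]}}

```text
clock: 34.6
tool_pos: [0.5725, -0.364, 0.0677]
tcp_rot: [[0.003, 1.0, 0.002], [1.0, -0.003, -0.0], [-0.0, 0.002, -1.0]]
contact_force: [-0.8, 1.6, 6.8]
grip_width: 0.0101
```

Request:
{"method": "send_rows", "body": {"rows": [{"dx":0,"dy":0,"dz":0,"rx":0,"ry":0,"rz":1.7},{"dx":0,"dy":0,"dz":0,"rx":0,"ry":0,"rz":3.4},{"dx":0,"dy":0,"dz":0,"rx":0,"ry":0,"rz":5.1},{"dx":0,"dy":0,"dz":0,"rx":0,"ry":0,"rz":6.8},{"dx":0,"dy":0,"dz":0,"rx":0,"ry":0,"rz":8.5},{"dx":0,"dy":0,"dz":0,"rx":0,"ry":0,"rz":10.2},{"dx":0,"dy":0,"dz":0,"rx":0,"ry":0,"rz":11.9},{"dx":0,"dy":0,"dz":0,"rx":0,"ry":0,"rz":13.6},{"dx":0,"dy":0,"dz":0,"rx":0,"ry":0,"rz":15.3},{"dx":0,"dy":0,"dz":0,"rx":0,"ry":0,"rz":17}]}}

```text
clock: 35.6
tool_pos: [0.5716, -0.3649, 0.0677]
tcp_rot: [[0.997, 0.078, 0.001], [0.078, -0.997, -0.001], [0.001, 0.001, -1.0]]
contact_force: [-2.5, 0.5, 5.8]
grip_width: 0.01
```

Request:
{"method": "send_rows", "body": {"claw": 35, "rows": [{"dx":0,"dy":0,"dz":0,"rx":0,"ry":0,"rz":0.8},{"dx":0,"dy":0,"dz":0,"rx":0,"ry":0,"rz":0.8},{"dx":0,"dy":0,"dz":0,"rx":0,"ry":0,"rz":0.8},{"dx":0,"dy":0,"dz":-50,"rx":0,"ry":0,"rz":0.8},{"dx":0,"dy":0,"dz":-100,"rx":0,"ry":0,"rz":0.8},{"dx":-20,"dy":0,"dz":-150,"rx":0,"ry":0,"rz":0.8},{"dx":-30,"dy":0,"dz":-190,"rx":0,"ry":0,"rz":0.8},{"dx":-30,"dy":0,"dz":-190,"rx":0,"ry":0,"rz":0.8},{"dx":-30,"dy":0,"dz":-190,"rx":0,"ry":0,"rz":0.8}]}}

```text
clock: 36.5
tool_pos: [0.542, -0.3673, 0.2577]
tcp_rot: [[1.0, 0.015, 0.003], [0.015, -1.0, -0.001], [0.003, 0.001, -1.0]]
contact_force: [-0.3, -0.2, -0.2]
grip_width: 0.0351
```

```bash
python3 - <<'E'
from h import *
d=snap('wrist','w24.png'); print(manip.state()['contact_force'],manip.state()['qvel'].round(3))
d=snap('scene','c24.png'); cv2.imwrite('pics/c24b.png',cv2.resize(d['pixels'][:,:,::-1],(800,600)))
d=snap('side','s24.png'); cv2.imwrite('pics/s24b.png',cv2.resize(d['pixels'][:,:,::-1],(800,600)))
E
```

```text
[-0.17761727  0.71022157 -0.82407234] [-0.004  0.032 -0.008  0.017 -0.001  0.    -0.004]
```

View pics/w24.png

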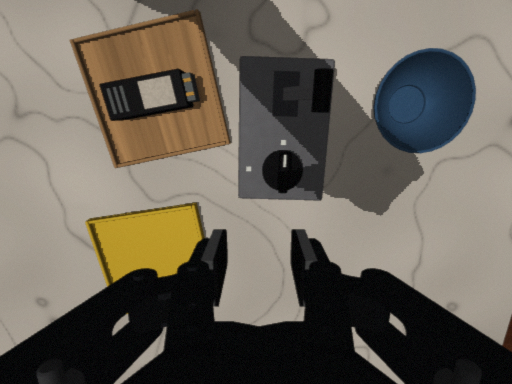

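View pics/c24b.png

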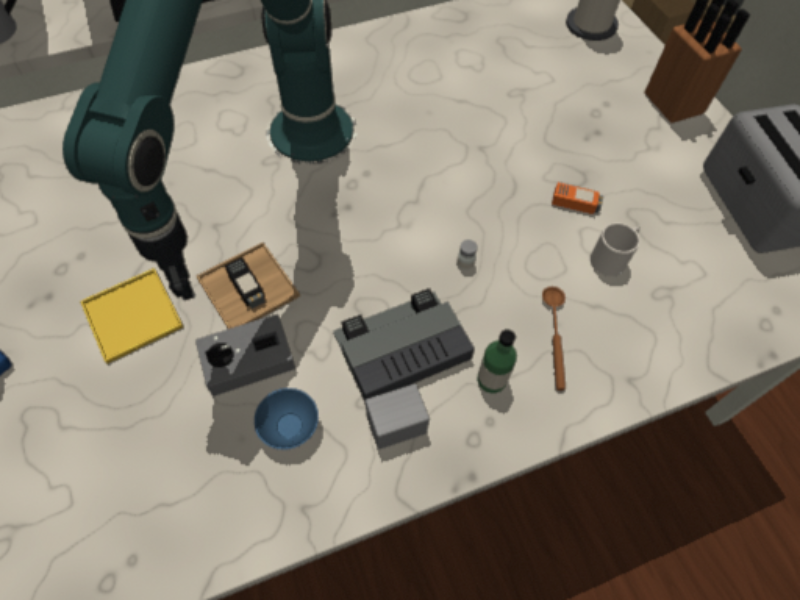

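View pics/s24b.png

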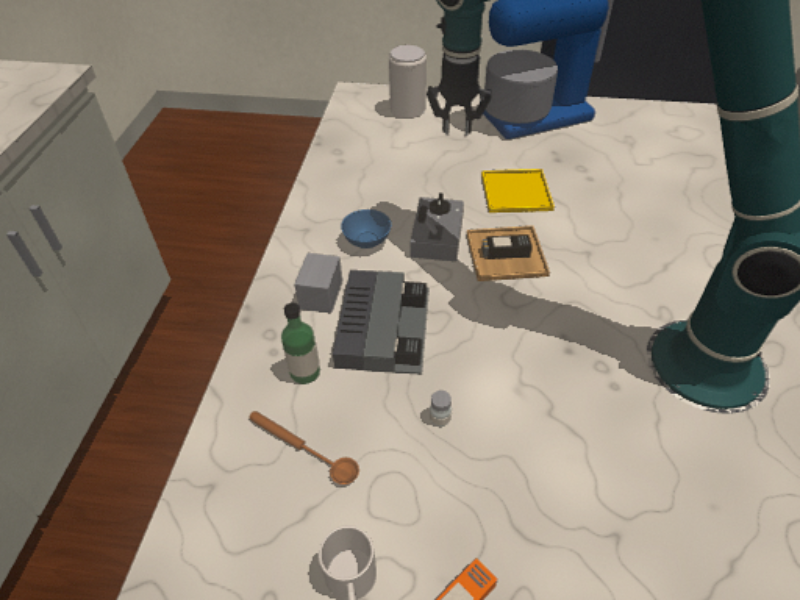

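The pointer is at (285,160) facing +y (charge), and the lever grip at (322,90) leans to +x (on). One charged pack is in the tray, two flat packs are in bays 1 and 3, and the bystanders are unmoved. Handing in.

```bash
python3 -c "
from workcell import manip
s=manip.state();print(s['clock'],s['contact_force']);print(manip.hand_in())"
```

```text
36.65 [-0.01610698  0.57317763 -0.13908067]
the job is handed in; nothing more can be done
None
```

The battery swap is done and the job was handed in at 36.65 s; the hand-in gives no verdict.

**What I did:**
1. I turned the selector off and then flipped the isolator off.
2. There was one charged pack, in bay 3. I pulled it out and laid it flat in the wooden tray.
3. There were two flat packs. I pushed one into bay 3 and the other into bay 1, each until it met the end wall (about 14 N and 22 N).
4. I flipped the isolator back on, then turned the selector back to charge.

**Last checks:**
- **Flat packs:** the pictures put both tails about where a fully home pack's tail should be, with the estimates agreeing to 1–2 mm. The bay 1 pack stopped about 2 mm short of my estimate, which I put down to where I had gripped it.
- **Charged pack:** it lies flat and near the middle of the tray.
- **Switches:** the lever leans to on and the pointer is at charge.
- **Bystanders and arm:** nothing else on the counter looks moved, and the gripper is raised clear with almost no force on it.

No check failed. The only correction was regripping the selector once, after the first grip landed about 12 mm off its axis.

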